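Load the sample mixer, clamp it and start it from its key bank

ROBOT

A 6-joint arm with a two-finger parallel gripper is mounted at the origin on the work surface. World frame = base frame: x ahead of the robot, y to its left, z up, the work surface at z = 0. Lengths are in mm, angles in rad, forces in N, time in s.
With the tool pointing down it reaches from about 300 to 775 mm from the base axis. Payload 14.6 kg.
Tool frame: the origin (TCP) lies midway between the tips of the shut fingers; the grasp point (between the pads) lies 19 mm behind it (pinch_z is the distance from the TCP to the grasp point, in mm); z points along the fingers, y is the direction in which the jaws open and shut (so a half turn about z gives the same grasp; the last joint's range is limited). The gripper opens to 94 mm and grips with 3 to 60 N. Pads are 16 mm wide; open, the fingers measure 119 mm over their backs; the gripper's body (75 mm by 177 mm) begins 78 mm behind the grasp point.
Start: joints at [-1.256, 0.3, 1.521, -0, 1.321, -0.067], TCP at [204.918, -510.39, 205.446] pointing down, gripper open.
Joint ranges: [-3.03, 3.03], [-0.79, 2.21], [0.23, 2.52], [-1.04, 4.18], [0, 3.07], [-2.55, 2.55]. Speed limits (rad/s): [2.22, 2.22, 2.57, 3.14, 3.14, 3.14].

INTERFACE

Orientations are given as [roll, pitch, yaw] about the fixed x, y, z axes, in that order (R = Rz(yaw) Ry(pitch) Rx(roll)).
In Python, from cell import read_state, camera, sign_off, pinch_z gives the robot as it stands. The module is installed in compiled form; this text tells all that it offers.
- The arm moves only by the tool servo_tool, never from a script. Its argument "series" is a list of rows, each a list of 6 numbers: the shift along the tool's x, y, z in cm, then the turn, a rotation vector about the tool's x, y, z in rad. In form: [[tx, ty, tz, rx, ry, rz], ...]. A call has exactly 10 rows; each row is the pose to reach, as a shift and turn from the pose commanded when the call began, along the tool's axes at that moment; what a row does not reach only later rows make up. A row lasts 1/12 s, in which the tool goes at most 41.7 mm and 7.16 degrees, less where a joint would pass 70% of its speed; a pose out of reach is approached as far as the arm can. A call with a gripper value outside its range is refused whole. "gripper" is the finger opening in cm, from 0 to 9.4, set as the call begins (left out, the last holds). The fingers move at their own pace and stop on an object; "grip_force" is the grip in N (left out, the last holds). Time passes only in rows, so rows that repeat a pose let the fingers close, or fill a call up. It gives the time, the measured TCP pose, the force and the opening at its end, in the units of the state.
- read_state(): the state, without advancing time (a new reading comes with each control period).
- camera(name): name is "scene" or "side" or "wrist"; returns a dict with "pixels" (480x640x3 uint8, red, green, blue), "fx", "fy", "cx", "cy" (pixels), "k1" (the pictures are not rectified: a ray, as slopes to the right and down, at radius r is drawn at 1 + k1 r^2 times it, then the intrinsics apply), "pose" (4x4, takes a point from camera to world coordinates); the wrist camera has in their place "mount" (4x4, takes a point from camera to tool coordinates, whose origin is the TCP and whose axes are the flange's). Camera axes: x right, y down, z forward; pixel columns grow to the right and rows downward; lengths in mm; the calibration is good to about 2 mm. A picture is of the moment at which its call begins: read the wrist's pose just before it. There is no depth.
- sign_off(): hands the job in, once; it reports no verdict.
The state is a dict: "clock": time; "joints": joint angles; "qd": joint speeds; "effort": joint torques, N m; "eef_pos": TCP position; "eef_rot": TCP orientation; "wrist_force": force on the tool from outside, world axes, zero at the start; "moment": the same for the moment, N m; "finger_gap": finger opening in mm.
Only numpy, scipy, OpenCV 4.12 (cv2) and the standard library are available. Lean on these libraries where they do the work, as an engineer would, in place of code of your own. Each camera call takes 0.05 s, during which the arm holds its last target.

TASK

Get the little sample mixer going: press the yellow (load) key on the key bank so that it latches and the grey key pops up, stand every red-capped jar upright inside the white chamber, set the purple lid fully home on the chamber and swing the red-handled clamp right down onto it, then press the green (run) key so that it latches and the yellow key pops up. Never push the red key down, and leave the blue-capped jar and everything else on the bench where it is.

Things in the scene. Friction and masses are not known exactly. Their poses are not given: they have to be found in the camera images.
- chamber_floor (a point): Open-topped white mixing chamber, fixed to the bench, 170 (its x) x 210 (its y) x 95 mm high, walls and floor 8 mm thick, so 154 x 194 mm inside; rim 95 mm above the bench. This point is the centre of the inner floor, 8 mm above the bench; z up, x towards the clamp on its far side. Four jars fit in it, two by two.
- clamp (a joint): Clamp lever hinged on a dark bracket at the chamber's +x side, about the chamber's y. 0: straight up; negative: leaning away from the chamber (starts at -0.4 to -0.1); grows as it swings over the chamber; about 1.57: level, its rubber foot on the seated lid. Stays where it is left (stiff, about 1.5 N at the bar); stops at -0.5 and 1.66.
- clamp_pivot (a point): The clamp's hinge axis: 112 mm from the chamber's centre along the chamber's x, 123 mm above the bench; axes as chamber_floor. Bracket posts 20 mm deep (x), 48 mm over both (y), 128 mm tall.
- clamp_bar (a point): Centre of the clamp's red cross-bar (18 mm thick, 60 mm long, along the chamber's y), 62 mm from the hinge axis at the lever's end. Lever 12 x 18 mm. With the clamp down it lies 50 mm from the chamber's centre, its top 132 mm above the bench. This point turns with the lever.
- lid_grip (a point): Loose purple lid, 300 g: plate 176 (x) x 216 (y) x 10 mm; under it a black plug 142 x 182 x 10 mm, entering the chamber with 6 mm to spare all round; on top a white grip 50 (x) x 20 (y) x 34 mm high. This point: centre of the grip, 37 mm above the plug's underside, on which it lies at first. Home: this point 122 mm above the bench over the chamber's centre, x axes parallel (either way).
- key_grey (a joint): Travel of the grey key, m: 0 is up, about 0.013 latched down, 0.017 its bottom stop; grows as it is pressed. Sprung: about 4 N holds it home, but up to 12 N is felt for a moment half-way as the latch gives: press on past it to the stop. Pushed to its bottom stop and let go, it stays latched at 13 mm and whichever other key was latched pops up.
- key_grey_top (a point): Centre of the top face of the grey key, first from the console's +y end; latched down (13 mm) at the start. Cap 36 (x) x 34 mm (y), one of four along the console's y at 50 mm pitch (y +75 mm from its middle). Top face 91 mm above the bench when up, 78 mm latched, 74 mm at the stop; z up, axes of the console. Fixed grey console 130 (x) x 220 (y) x 65 mm; the row is 20 mm from its centre towards -x.
- key_yellow (a joint): Travel of the yellow key, m: 0 is up, about 0.013 latched down, 0.017 its bottom stop; grows as it is pressed. Sprung: about 4 N holds it home, but up to 12 N is felt for a moment half-way as the latch gives: press on past it to the stop. Pushed to its bottom stop and let go, it stays latched at 13 mm and whichever other key was latched pops up.
- key_yellow_top (a point): Centre of the top face of the yellow key, second; the load key. Cap 36 (x) x 34 mm (y), one of four along the console's y at 50 mm pitch (y +25 mm from its middle). Top face 91 mm above the bench when up, 78 mm latched, 74 mm at the stop; z up, axes of the console. Fixed grey console 130 (x) x 220 (y) x 65 mm; the row is 20 mm from its centre towards -x.
- key_red (a joint): Travel of the red key, m: 0 is up, about 0.013 latched down, 0.017 its bottom stop; grows as it is pressed. Sprung: about 4 N holds it home, but up to 12 N is felt for a moment half-way as the latch gives: press on past it to the stop. Pushed to its bottom stop and let go, it stays latched at 13 mm and whichever other key was latched pops up.
- key_red_top (a point): Centre of the top face of the red key, third; must not be pushed down. Cap 36 (x) x 34 mm (y), one of four along the console's y at 50 mm pitch (y -25 mm from its middle). Top face 91 mm above the bench when up, 78 mm latched, 74 mm at the stop; z up, axes of the console. Fixed grey console 130 (x) x 220 (y) x 65 mm; the row is 20 mm from its centre towards -x.
- key_green (a joint): Travel of the green key, m: 0 is up, about 0.013 latched down, 0.017 its bottom stop; grows as it is pressed. Sprung: about 4 N holds it home, but up to 12 N is felt for a moment half-way as the latch gives: press on past it to the stop. Pushed to its bottom stop and let go, it stays latched at 13 mm and whichever other key was latched pops up.
- key_green_top (a point): Centre of the top face of the green key, fourth, at the -y end; the run key. Cap 36 (x) x 34 mm (y), one of four along the console's y at 50 mm pitch (y -75 mm from its middle). Top face 91 mm above the bench when up, 78 mm latched, 74 mm at the stop; z up, axes of the console. Fixed grey console 130 (x) x 220 (y) x 65 mm; the row is 20 mm from its centre towards -x.
- jar0_mid (a point): Sample jar with a red cap, loose, 48 mm across, 60 mm tall, about 90 g, standing upright on the bench; this point is its centre, 30 mm above its underside, z along its axis. None if absent from this run (two to four are present).
- jar1_mid (a point): Sample jar with a red cap, loose, 48 mm across, 60 mm tall, about 90 g, standing upright on the bench; this point is its centre, 30 mm above its underside, z along its axis. None if absent from this run (two to four are present).
- jar2_mid (a point): Sample jar with a red cap, loose, 48 mm across, 60 mm tall, about 90 g, standing upright on the bench; this point is its centre, 30 mm above its underside, z along its axis. None if absent from this run (two to four are present).
- jar3_mid (a point): Sample jar with a red cap, loose, 48 mm across, 60 mm tall, about 90 g, standing upright on the bench; this point is its centre, 30 mm above its underside, z along its axis. None if absent from this run (two to four are present).
- blue_jar: Jar with a blue cap, otherwise like the red-capped ones (48 x 60 mm). Leave it. Origin at the centre of its underside.
- amber_bottle: Small amber bottle, 52 mm across, 90 mm tall. Leave it. Origin at the centre of its underside.
- tip_box: Purple box of white tips, 80 x 120 x 58 mm. Leave it. Origin at the centre of its underside.
- marker: Blue marker pen lying across the front of the bench, 135 mm long, 16 mm thick. Leave it. Origin at the centre of its underside.
- blue_bottle: Loose glass bottle with a blue cap, 64 mm across, 130 mm tall. Leave it. Origin at the centre of its underside.
Not all that is in view belongs to the job. What is shaped like the part that bears jar0_mid but black or turquoise is not meant. Leave any turquoise look-alike of the part that bears jar3_mid alone.

How it is judged:
By the outcome, as a careful person would: the job done as asked, in the order asked, and still so for the second after the job is handed in, with the robot touching nothing.
Of jar0, jar1, jar2, jar3 only 2 to 4 are there at a start; the rules pass over those that are not, and their reading is None.
At some moment in a run one of jar0, jar1, jar2, jar3, lid may be knocked a few centimetres aside while the robot is not near it.
It also fails if it takes over 210 s, if anything falls off the work surface, if the arm or the gripper's body presses on something with over 40 N, if the wrist force passes 120 N, or if a joint passes its speed limit or range.

## Working session

There is one attempt and no reset: what is moved stays moved. The work goes in short steps, Python scripts to look and compute and a tool call to move; the robot and the scene stay as the last step left them, time stands still between calls to the robot, and variables do not carry over. Pictures are saved under pics/ and viewed, and the job is handed in when it is done.

Besides the shell and the picture viewer there is one more tool, called after "Call:" as a command line: name --pt "numbers of a row" for each row, then --argument value for the rest. servo_tool: Moves the arm, as the interface text tells. Its arguments: {"type":"object","properties":{"series":{"type":"array"},"gripper":{"type":"number"},"grip_force":{"type":"number"}},"required":["series"]}

```bash
mkdir -p pics; cat > h.py <<'E'
import numpy as np, cv2
from cell import read_state, camera, sign_off, pinch_z
def snap(n,f):
    c=camera(n); cv2.imwrite(f'pics/{f}.png',c['pixels'][:,:,::-1]); np.save(f'pics/{f}.npy',c,allow_pickle=True); return c
def load(f): return np.load(f'pics/{f}.npy',allow_pickle=True).item()
E
python3 - <<'E'
from h import *
s=read_state();print({k:np.round(v,3).tolist() for k,v in s.items()},pinch_z if not callable(pinch_z) else pinch_z())
for n in('scene','side','wrist'):
    c=snap(n,n+'0');print(n,{k:np.round(v,3).tolist() for k,v in c.items() if k!='pixels'})
E
```

```text
{'clock': 0.0, 'joints': [-1.256, 0.3, 1.522, 0.0, 1.321, -0.067], 'qd': [0.0, -0.001, 0.002, 0.001, 0.002, -0.0], 'effort': [0.0, -53.181, -35.274, 0.071, 0.024, -0.0], 'eef_pos': [204.853, -510.157, 204.893], 'eef_rot': [-3.14, -0.0, 0.382], 'wrist_force': [-0.65, 0.27, -0.063], 'moment': [0.011, -0.001, -0.044], 'finger_gap': 93.822} 18.8
scene {'fx': 549.845, 'fy': 549.845, 'cx': 319.255, 'cy': 237.278, 'k1': -0.057, 'pose': [[-0.569, 0.646, -0.509, 1172.938], [0.822, 0.437, -0.364, 448.465], [-0.012, -0.625, -0.78, 1039.621], [0.0, 0.0, 0.0, 1.0]]}
side {'fx': 457.684, 'fy': 457.684, 'cx': 311.196, 'cy': 226.965, 'k1': -0.026, 'pose': [[0.98, -0.13, 0.151, 436.694], [-0.199, -0.699, 0.687, -678.287], [0.016, -0.703, -0.711, 838.665], [0.0, 0.0, 0.0, 1.0]]}
wrist {'fx': 351.31, 'fy': 351.31, 'cx': 315.812, 'cy': 243.224, 'k1': 0.024, 'mount': [[-0.001, -0.96, -0.279, 80.187], [1.0, -0.001, -0.0, 0.414], [-0.0, -0.279, 0.96, -180.089], [0.0, 0.0, 0.0, 1.0]]}
```

View pics/scene0.png

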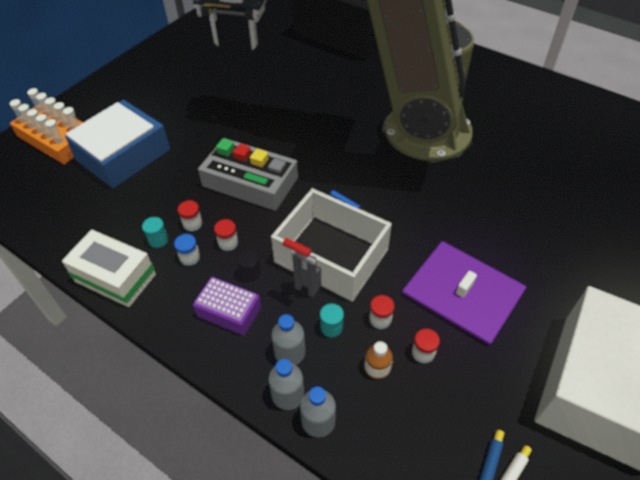

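View pics/side0.png

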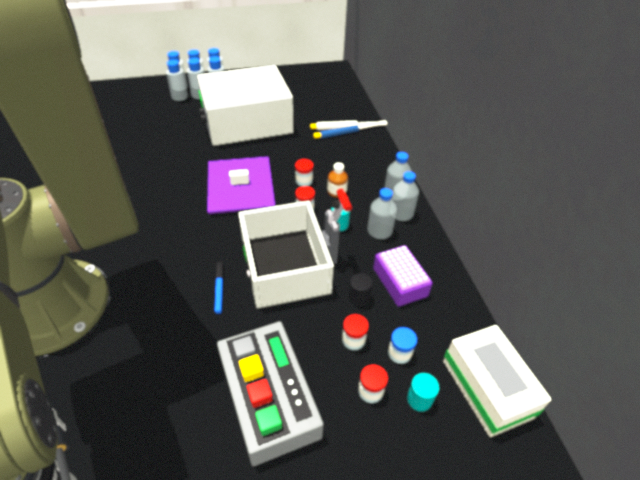

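View pics/wrist0.png

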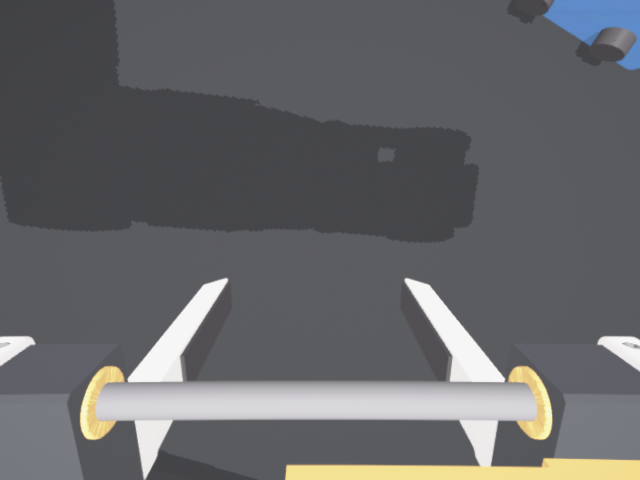

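Scene view: red caps at (189,210), (226,230), (381,307), (426,341). Look-alikes are turquoise at (154,228) and (332,316), black at (249,262), and the blue cap at (186,243). The lid is at (465,288), the chamber at (332,242), the clamp bar at (297,247). Keys, left to right, are green (225,147), red (242,152), yellow (260,157) and grey (278,164).

```bash
cat >> h.py <<'E'
def rays(c,px,pose=None):
    K=np.array([[c['fx'],0,c['cx']],[0,c['fy'],c['cy']],[0,0,1.]])
    u=cv2.undistortPoints(np.array(px,float).reshape(-1,1,2),K,np.array([c['k1'],0,0,0.])).reshape(-1,2)
    P=c['pose'] if pose is None else pose
    d=np.c_[u,np.ones(len(u))]@P[:3,:3].T
    return P[:3,3],d
def onz(c,px,z,pose=None):
    o,d=rays(c,px,pose); return o+d*((z-o[2])/d[:,2])[:,None]
def proj(c,X,pose=None):
    P=np.linalg.inv(c['pose'] if pose is None else pose)
    X=np.atleast_2d(X); x=X@P[:3,:3].T+P[:3,3]; u=x[:,:2]/x[:,2:]; r=(u**2).sum(1,keepdims=True)
    u=u*(1+c['k1']*r); return np.c_[u[:,0]*c['fx']+c['cx'],u[:,1]*c['fy']+c['cy']]
def blobs(img,lo,hi,lo2=None,hi2=None,amin=40):
    h=cv2.cvtColor(img,cv2.COLOR_RGB2HSV); m=cv2.inRange(h,lo,hi)
    if lo2: m|=cv2.inRange(h,lo2,hi2)
    n,l,st,ce=cv2.connectedComponentsWithStats(m)
    return [(st[i,4],ce[i],st[i,:4],l==i) for i in range(1,n) if st[i,4]>=amin]
RED=((0,140,90),(8,255,255),(172,140,90),(180,255,255))
def wpose():
    s=read_state(); from scipy.spatial.transform import Rotation as R
    T=np.eye(4);T[:3,:3]=R.from_euler('xyz',s['eef_rot']).as_matrix();T[:3,3]=s['eef_pos'];return T
def wsnap(f):
    T=wpose(); c=snap('wrist',f); c['pose']=T@c['mount']; np.save(f'pics/{f}.npy',c,allow_pickle=True); return c
E
python3 - <<'E'
from h import *
C={n:load(n+'0') for n in('scene','side')}
for name,r in dict(red=RED,yel=((20,150,120),(33,255,255)),grn=((50,120,90),(75,255,255)),blue=((103,150,90),(118,255,255)),turq=((84,120,90),(95,255,255)),purp=((130,100,60),(155,255,255))).items():
  for n,c in C.items():
    for a,ce,st,m in blobs(c['pixels'],*r):
        z={'yel':91,'grn':91,'purp':20}.get(name,60)
        print(name,n,a,ce.round(0),st,onz(c,[ce],z)[0].round(0))
E
```

```text
red scene 223 [242. 152.] [233 143  18  18] [ 412. -341.   60.]
red scene 319 [188. 209.] [177 200  22  19] [ 638. -319.   60.]
red scene 334 [224. 228.] [214 219  22  19] [ 634. -207.   60.]
red scene 239 [297. 247.] [283 238  29  18] [584. -34.  60.]
red scene 438 [382. 305.] [370 295  25  22] [610. 203.  60.]
red scene 495 [427. 340.] [414 328  26  25] [629. 317.  60.]
red side 247 [304. 165.] [294 158  20  15] [629. 315.  60.]
red side 259 [305. 193.] [295 186  21  15] [610. 199.  60.]
red side 203 [344. 199.] [337 189  16  21] [704. 156.  60.]
red side 522 [356. 325.] [343 313  26  25] [ 634. -209.   60.]
red side 645 [374. 377.] [359 364  30  28] [ 637. -322.   60.]
red side 576 [259. 393.] [246 378  27  30] [ 430. -311.   60.]
yel scene 218 [259. 157.] [250 149  18  17] [ 427. -267.   91.]
yel scene 73 [499. 434.] [495 430  10  10] [739. 513.  91.]
yel scene 71 [526. 450.] [521 446  11  11] [738. 562.  91.]
yel side 45 [316. 135.] [313 132   8   7] [684. 407.  91.]
yel side 533 [251. 368.] [238 354  26  28] [ 421. -278.   91.]
grn scene 199 [224. 146.] [216 138  17  17] [ 443.
[... 1192 characters left out ...]
210.  60.]
blue side 91 [385. 194.] [379 187  13  13] [813. 159.  60.]
blue side 219 [218. 295.] [213 277  11  37] [372. -86.  60.]
blue side 219 [404. 339.] [390 326  28  26] [ 718. -257.   60.]
turq scene 507 [154. 230.] [142 217  24  29] [ 732. -338.   60.]
turq scene 591 [332. 318.] [320 303  24  33] [693. 133.  60.]
turq side 176 [344. 220.] [338 210  12  21] [684.  83.  60.]
turq side 977 [423. 391.] [407 372  33  40] [ 715. -364.   60.]
purp scene 6647 [465. 291.] [402 240 125 105] [453. 326.  20.]
purp scene 1226 [229. 312.] [192 276  69  60] [787. -70.  20.]
purp side 3270 [239. 185.] [206 155  70  60] [446. 310.  20.]
purp side 1194 [400. 284.] [373 246  61  61] [ 772. -100.   20.]
```

```bash
python3 - <<'E'
from h import *
a=load('scene0')['pixels'];b=load('side0')['pixels']
def cr(i,x,y,w,h): return cv2.resize(i[y:y+h,x:x+w],(400,300),interpolation=cv2.INTER_CUBIC)
o=np.vstack([np.hstack([cr(a,260,180,140,105),cr(b,225,180,160,120)]),np.hstack([cr(a,190,130,120,90),cr(b,200,310,160,120)])])
cv2.imwrite('pics/crop0.png',o[:,:,::-1])
E
```

```text
(no output)
```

View pics/crop0.png

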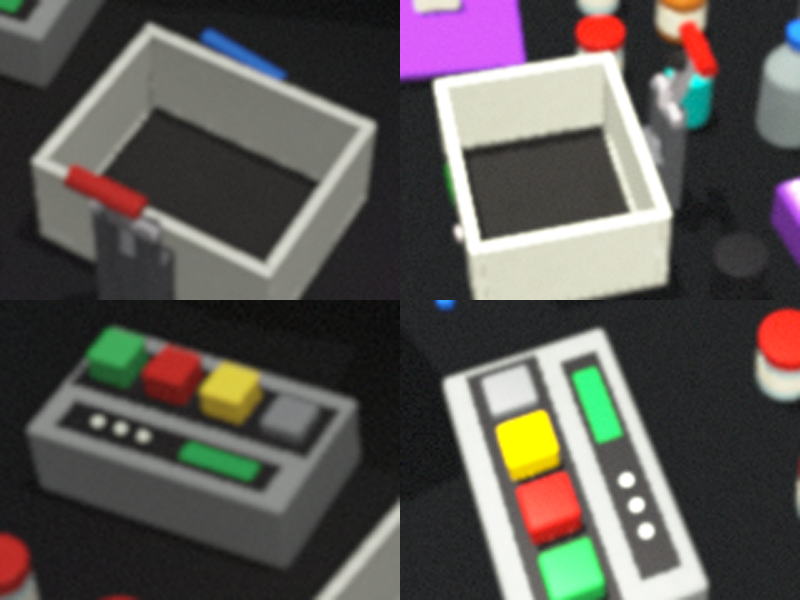

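```bash
python3 - <<'E'
from h import *
C={n:load(n+'0') for n in('scene','side')}
ch={'scene':[(312.5,188.7),(391.6,223.7),(353.8,275.2),(271.5,236)],'side':[(254.2,279.2),(239,212.8),(310.2,202),(332.2,265.2)]}
for n in ch:
    p=onz(C[n],ch[n],95)[:,:2];r=cv2.minAreaRect(p.astype(np.float32));print(n,p.round(0).tolist(),p.mean(0),r)
    x=(p[2]+p[3]-p[0]-p[1]);print(np.arctan2(x[1],x[0]))
co={'scene':[(297.1,160.9),(274.6,194.5),(198.4,168.4)],'side':[(217.2,342),(280,322),(323.2,423.2)]}
for n in co:
    p=onz(C[n],co[n],65)[:,:2];print(n,p.round(0).tolist(),'ctr',(p[0]+p[2])/2, [np.linalg.norm(p[i]-p[i+1]) for i in(0,1)]);x=p[1]-p[0];y=p[1]-p[2];print(np.arctan2(x[1],x[0]),np.arctan2(-y[0],y[1]))
for n,c in C.items():
    bl=max(blobs(c['pixels'],(130,100,60),(155,255,255)),key=lambda b:b[0])
    k=cv2.findContours(bl[3].astype(np.uint8),cv2.RETR_EXTERNAL,cv2.CHAIN_APPROX_NONE)[0][0][:,0]
    p=onz(c,k,20)[:,:2].astype(np.float32); print('lid',n,cv2.minAreaRect(p))
    for w in [b for b in blobs(c['pixels'],(0,0,150),(180,60,255),amin=20) if b[2][2]<40]:
        X=onz(c,[w[1]],54)[0]; 
        if 380<X[0]<520 and 230<X[1]<400: print('grip',w[0],w[1],X)
    # key tops brightest via colour
E
```

```text
scene [[444.0, -89.0], [433.0, 120.0], [600.0, 125.0], [613.0, -81.0]] [522.51232478  18.77165246] ((523.1473388671875, 19.44501495361328), (168.84835815429688, 210.58937072753906), 2.910141944885254)
0.03832783229592971
side [[449.0, -86.0], [437.0, 118.0], [609.0, 124.0], [615.0, -79.0]] [527.58041326  19.44924145] ((526.623779296875, 19.331802368164062), (172.25144958496094, 203.65609741210938), 2.191652774810791)
0.03920640718063833
scene [[363.0, -196.0], [488.0, -171.0], [525.0, -389.0]] ctr [ 443.60174838 -292.10654719] [np.float64(128.04762284261287), np.float64(220.16753645646855)]
0.1894687832140906 0.16579173264144695
side [[364.0, -199.0], [488.0, -177.0], [529.0, -388.0]] ctr [ 446.1620518  -293.35098769] [np.float64(125.92333406576626), np.float64(213.98691066872405)]
0.17328654966088058 0.19173114893380624
lid scene ((447.26385498046875, 321.42535400390625), (221.5265655517578, 184.7007598876953), 87.17080688476562)
grip 216 [467.58796296 280.08333333] [447.62190628 322.20839671  54.        ]
lid side ((449.40704345703125, 320.7897644042969), (237.6289520263672, 185.3260040283203), 87.1007308959961)
grip 281 [238.82562278 176.27046263] [448.9995223  305.06084174  54.        ]
```

```bash
cat > go.py <<'E'
import sys; from h import *
from scipy.spatial.transform import Rotation as R
def go(x,y,z,yaw):
    s=read_state(); A=R.from_euler('xyz',s['eef_rot']); B=R.from_euler('xyz',[np.pi,0,yaw])
    d=A.inv().apply(np.array([x,y,z])-s['eef_pos'])/10; r=(A.inv()*B).as_rotvec()
    q1=np.arctan2(y,x); q6=(q1+np.pi/2-yaw+np.pi)%(2*np.pi)-np.pi
    print('t',round(s['clock'],1),'row',d.round(2).tolist()+r.round(3).tolist(),'dist',round(np.linalg.norm(d),1),'q6',round(q6,2),'pos',s['eef_pos'].round(1),'yaw',round(s['eef_rot'][2],3),'F',s['wrist_force'].round(1),'gap',round(s['finger_gap'],1))
if __name__=='__main__': go(*map(float,sys.argv[1:5]))
E
python3 go.py 422 -272 150 0.18
python3 - <<'E'
from h import *
a=load('scene0');b=load('side0')
for n,p,q,z in [('amber',(380,348),(339,168),90),('black',(249,255),(361,278),60),('turq2',(332,308),(344,212),60)]:
    print(n,onz(a,[p],z)[0].round(),onz(b,[q],z)[0].round())
E
```

```text
t 0.1 row [29.02, -14.01, 5.52, -0.001, 0.0, 0.202] dist 32.7 q6 0.82 pos [ 204.9 -510.2  205. ] yaw 0.382 F [-0.6 -0.9  0.5] gap 93.9
amber [711. 256.  90.] [711. 247.  90.]
black [ 663. -109.   60.] [677. -97.  60.]
turq2 [673. 120.  60.] [692. 111.  60.]
```

Call:
servo_tool --pt "3 -1.5 0.5 0 0 0.02" --pt "6.5 -3 1.2 0 0 0.05" --pt "10 -5 2 0 0 0.08" --pt "14 -7 2.8 0 0 0.11" --pt "17.5 -8.5 3.5 0 0 0.14" --pt "21 -10.2 4.2 0 0 0.16" --pt "24.5 -12 5 0 0 0.18" --pt "27.5 -13.3 5.5 0 0 0.2" --pt "29 -14 5.5 0 0 0.2" --pt "29 -14 5.5 0 0 0.2" --gripper 0 --grip_force 20

```text
clock: 0.98
eef_pos: [423.4, -270.0, 150.0]
eef_rot: [-3.141, 0.0, 0.185]
wrist_force: [-0.1, -1.7, -0.3]
finger_gap: 30.6
```

```bash
python3 go.py 422 -272 100 0.18; python3 -c "
from h import *
c=wsnap('w1')
for n,r in dict(y=((20,150,120),(33,255,255)),g=((50,120,90),(75,255,255)),r=RED).items():
  for a,ce,st,m in blobs(c['pixels'],*r,amin=200): print(n,a,ce.round(),st,onz(c,[ce],91)[0].round(1))
"
```

```text
t 1.0 row [-0.18, 0.17, 5.0, -0.001, 0.0, 0.005] dist 5.0 q6 0.82 pos [ 423.4 -270.   150. ] yaw 0.185 F [-0.1 -1.7 -0.3] gap 30.6
y 665 [319. 252.] [296 233  47  53] [ 428.6 -272.2   91. ]
g 1030 [293. 183.] [261 172  72  20] [ 472.7 -245.9   91. ]
g 2660 [453. 259.] [425 234  58  53] [ 440.7 -367.    91. ]
r 2621 [386. 259.] [361 233  52  54] [ 431.8 -320.4   91. ]
```

View pics/w1.png

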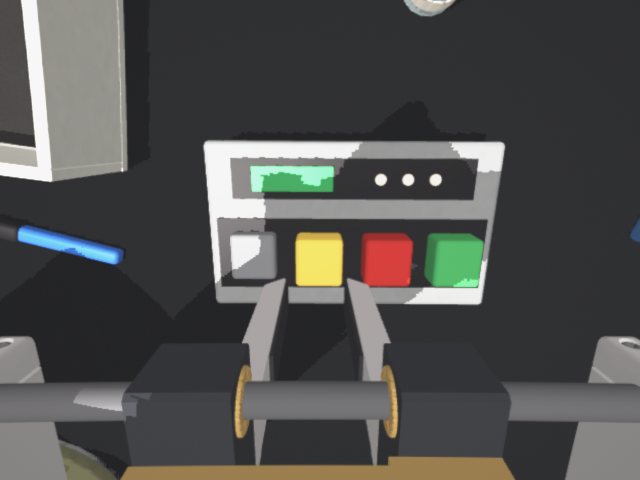

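Wrist view: yellow key at (319,259), red (386,259), green (453,259), grey (254,255). The fingers line up over the yellow key, at about (422,-271) mm. Pressing it.

Call:
servo_tool --pt "-0.15 0.1 1.5 0 0 0" --pt "-0.15 0.1 3 0 0 0" --pt "-0.15 0.1 4.5 0 0 0" --pt "-0.15 0.1 5.3 0 0 0" --pt "-0.15 0.1 5.8 0 0 0" --pt "-0.15 0.1 6.2 0 0 0" --pt "-0.15 0.1 6.6 0 0 0" --pt "-0.15 0.1 7 0 0 0" --pt "-0.15 0.1 7.4 0 0 0" --pt "-0.15 0.1 7.6 0 0 0"

```text
clock: 1.87
eef_pos: [420.8, -274.1, 74.5]
eef_rot: [3.141, -0.001, 0.182]
wrist_force: [-0.9, -2.1, 3.2]
finger_gap: 0.5
```

```bash
python3 go.py 422 -272 150 0.18
```

```text
t 1.9 row [0.16, -0.18, -7.55, 0.001, -0.001, 0.002] dist 7.6 q6 0.82 pos [ 420.8 -274.1   74.5] yaw 0.182 F [-0.9 -2.1  3.2] gap 0.5
```

Call:
servo_tool --pt "0.1 -0.1 0.15 0 0 0" --pt "0.1 -0.1 0.3 0 0 0" --pt "0.1 -0.1 0.4 0 0 0" --pt "0.1 -0.1 0.4 0 0 0" --pt "0.1 -0.1 -1 0 0 0" --pt "0.1 -0.1 -3 0 0 0" --pt "0.1 -0.1 -6 0 0 0" --pt "0.1 -0.1 -9 0 0 0" --pt "0.1 -0.1 -12 0 0 0" --pt "0.1 -0.1 -12 0 0 0"

```text
clock: 2.7
eef_pos: [423.0, -273.5, 199.9]
eef_rot: [3.136, -0.006, 0.182]
wrist_force: [1.2, 0.2, 1.4]
finger_gap: 0.6
```

```bash
python3 go.py 590 -250 230 0; python3 -c "
from h import *
a=snap('scene','s1')['pixels'];b=snap('side','d1')['pixels']
def cr(i,x,y,w,h): return cv2.resize(i[y:y+h,x:x+w],(400,300),interpolation=cv2.INTER_CUBIC)
cv2.imwrite('pics/crop1.png',np.hstack([cr(a,190,130,120,90),cr(b,200,310,160,120)])[:,:,::-1])"
```

```text
t 2.7 row [16.87, 0.73, -2.91, 0.005, -0.006, 0.182] dist 17.1 q6 1.17 pos [ 423.  -273.5  199.9] yaw 0.182 F [1.2 0.2 1.4] gap 0.6
```

View pics/crop1.png

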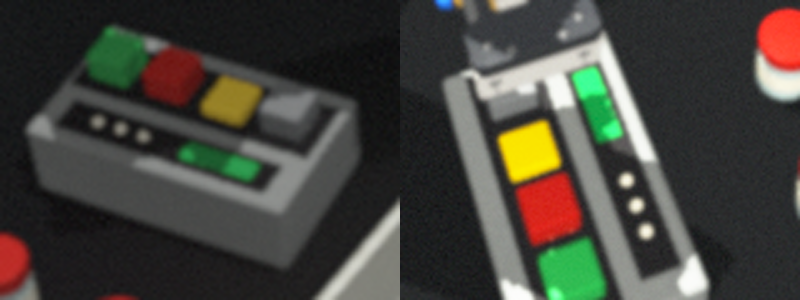

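Yellow is latched low and grey has popped up. Next I'll swing the wrist round, so the camera stays clear of the clamp, and look at the jars.

Call:
servo_tool --pt "2 0 -0.5 0 0 -0.12" --pt "4 0 -1 0 0 -0.24" --pt "6 0 -2 0 0 -0.36" --pt "8 0 -2.5 0 0 -0.48" --pt "10 0 -3 0 0 -0.6" --pt "12 0 -4 0 0 -0.72" --pt "14 0 -4 0 0 -0.84" --pt "16 0 -4 0 0 -0.96" --pt "17 0 -4 0 0 -1.08" --pt "17 0 -4 0 0 -1.2" --gripper 8.5

```text
clock: 3.63
eef_pos: [589.7, -240.8, 231.7]
eef_rot: [-3.138, -0.001, 1.389]
wrist_force: [-0.8, 0.3, -0.2]
finger_gap: 63.6
```

Call:
servo_tool --pt "0 0 0 0 0 -0.12" --pt "0 0 0 0 0 -0.24" --pt "0 0 0 0 0 -0.36" --pt "0 0 0 0 0 -0.48" --pt "0 0 0 0 0 -0.6" --pt "0 0 0 0 0 -0.72" --pt "0 0 0 0 0 -0.84" --pt "0 0 0 0 0 -0.96" --pt "0 0 0 0 0 -1.08" --pt "0 0 0 0 0 -1.2"

```text
clock: 4.47
eef_pos: [588.2, -241.5, 232.4]
eef_rot: [-3.141, -0.003, 2.588]
wrist_force: [-0.5, 0.7, 0.3]
finger_gap: 84.8
```

```bash
python3 go.py 640 -270 250 3.18
```

```text
t 4.5 row [-5.89, 0.3, -1.78, 0.001, -0.003, -0.592] dist 6.2 q6 -2.01 pos [ 588.2 -241.5  232.4] yaw 2.588 F [-0.5  0.7  0.3] gap 84.8
```

Call:
servo_tool --pt "-1 0 -0.3 0 0 -0.1" --pt "-2 0 -0.6 0 0 -0.2" --pt "-3.5 0.1 -1 0 0 -0.3" --pt "-4.5 0.2 -1.5 0 0 -0.4" --pt "-5.5 0.3 -1.8 0 0 -0.5" --pt "-5.9 0.3 -1.8 0 0 -0.59" --pt "-5.9 0.3 -1.8 0 0 -0.59" --pt "-5.9 0.3 -1.8 0 0 -0.59" --pt "-5.9 0.3 -1.8 0 0 -0.59" --pt "-5.9 0.3 -1.8 0 0 -0.59"

```text
clock: 5.3
eef_pos: [639.9, -270.4, 252.0]
eef_rot: [3.141, -0.001, -3.113]
wrist_force: [0.3, 0.5, 1.0]
finger_gap: 84.9
```

```bash
cat > caps.py <<'E'
import sys; from h import *
c=wsnap(sys.argv[1])
for a,ce,st,m in blobs(c['pixels'],*RED,amin=300):
    k=max(cv2.findContours(m.astype(np.uint8),cv2.RETR_EXTERNAL,cv2.CHAIN_APPROX_NONE)[0],key=len)[:,0]
    p=onz(c,k,60)[:,:2]
    print(a,ce.round(),st,'ctr',onz(c,[ce],60)[0].round(1)[:2],'enc',np.round(cv2.minEnclosingCircle(p.astype(np.float32))[0],1),round(cv2.minEnclosingCircle(p.astype(np.float32))[1],1))
E
python3 caps.py w2;python3 go.py 637 -320 250 3.18
```

```text
334 [264.   4.] [245   0  41  11] ctr [ 439.4 -324.2] enc [ 436.9 -323. ] 18.2
1580 [269. 215.] [247 193  45  45] ctr [ 635.3 -322.2] enc [ 635.9 -322.2] 24.8
855 [373. 222.] [351 193  46  45] ctr [ 639.3 -209.4] enc [ 632.7 -209.3] 24.9
t 5.3 row [0.44, -4.95, 0.23, 0.0, -0.0, -0.01] dist 5.0 q6 -2.07 pos [ 639.9 -270.4  252.3] yaw -3.113 F [ 0.2 -0.7  0.6] gap 85.3
```

View pics/w2.png

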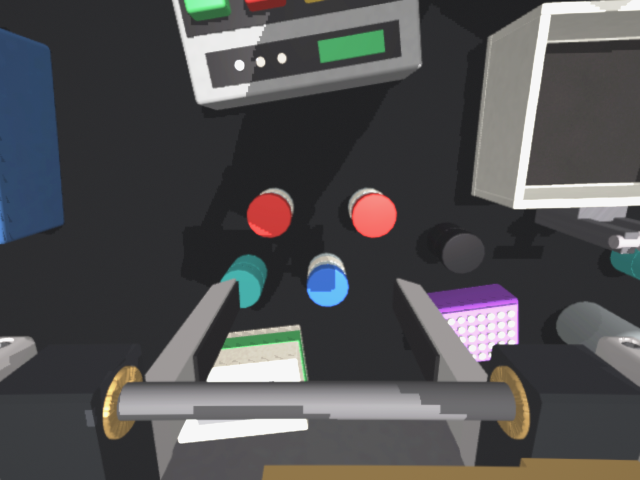

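Wrist view: the two near red jars at (269,215) and (373,215), with cap radius 24.8 mm as it should be. The turquoise one is at (245,280), blue at (327,285) and black at (463,252). First I'll take the red jar at (633,-209).

```bash
python3 go.py 633 -209 100 3.17;python3 go.py 633 -209 20 3.17
```

```text
t 5.3 row [0.51, 6.15, 15.23, 0.0, -0.0, 0.0] dist 16.4 q6 -1.92 pos [ 639.9 -270.4  252.3] yaw -3.113 F [ 0.2 -0.7  0.6] gap 85.3
t 5.3 row [0.51, 6.15, 23.23, 0.0, -0.0, 0.0] dist 24.0 q6 -1.92 pos [ 639.9 -270.4  252.3] yaw -3.113 F [ 0.2 -0.7  0.6] gap 85.3
```

Call:
servo_tool --pt "0.2 2 2 0 0 0" --pt "0.4 4 5 0 0 0" --pt "0.5 5.5 8 0 0 0" --pt "0.5 6.15 11 0 0 0" --pt "0.5 6.15 14 0 0 0" --pt "0.5 6.15 17 0 0 0" --pt "0.5 6.15 19.5 0 0 0" --pt "0.5 6.15 21.5 0 0 0" --pt "0.5 6.15 23 0 0 0" --pt "0.5 6.15 23.2 0 0 0"

```text
clock: 6.18
eef_pos: [631.8, -208.6, 17.4]
eef_rot: [3.14, -0.004, -3.112]
wrist_force: [-0.2, -1.1, -0.5]
finger_gap: 85.1
```

Call:
servo_tool --pt "0 0 0 0 0 0" --pt "0 0 0 0 0 0" --pt "0 0 0 0 0 0" --pt "0 0 0 0 0 0" --pt "0 0 0 0 0 0" --pt "0 0 0 0 0 0" --pt "0 0 0 0 0 0" --pt "0 0 0 0 0 0" --pt "0 0 -0.5 0 0 0" --pt "0 0 -1 0 0 0" --gripper 3.5 --grip_force 15

```text
clock: 7.02
eef_pos: [633.0, -209.2, 30.4]
eef_rot: [3.141, -0.001, -3.111]
wrist_force: [0.0, 0.3, -0.5]
finger_gap: 47.6
```

```bash
python3 go.py 565 -26 150 3.18
```

```text
t 7.0 row [6.26, 18.52, -11.95, 0.0, -0.001, -0.008] dist 22.9 q6 -1.66 pos [ 633.  -209.2   30.4] yaw -3.111 F [ 0.   0.3 -0.5] gap 47.6
```

Call:
servo_tool --pt "0 0 -2.5 0 0 0" --pt "0 0 -6 0 0 0" --pt "0.5 1.5 -9.5 0 0 0" --pt "1.5 4 -12 0 0 0" --pt "2.5 7 -12 0 0 0" --pt "3.5 10 -12 0 0 0" --pt "4.5 13 -12 0 0 0" --pt "5.5 16 -12 0 0 0" --pt "6.1 18 -12 0 0 0" --pt "6.3 18.5 -12 0 0 0"

```text
clock: 7.85
eef_pos: [563.9, -23.6, 151.1]
eef_rot: [3.141, 0.0, -3.109]
wrist_force: [0.3, 1.0, -1.1]
finger_gap: 48.1
```

```bash
python3 go.py 565 -26 80 3.18; python3 -c "
from h import *
wsnap('w3')"
```

```text
t 7.8 row [-0.09, -0.25, 7.11, 0.0, 0.0, -0.006] dist 7.1 q6 -1.66 pos [563.9 -23.6 151.1] yaw -3.109 F [ 0.3  1.  -1.1] gap 48.1
```

View pics/w3.png

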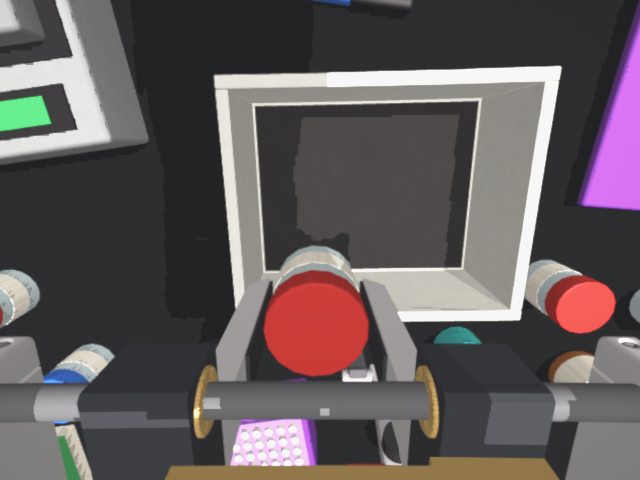

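```bash
python3 - <<'E'
from h import *
c=load('w3')
p=onz(c,[(217,82),(559,69),(522,319)],95)[:,:2];print(p.round(1),(p[0]+p[2])/2,[np.linalg.norm(p[i]-p[i+1]) for i in(0,1)])
y=p[1]-p[0];x=p[2]-p[1];print(np.arctan2(-y[0],y[1]),np.arctan2(x[1],x[0]))
q=onz(c,[(254,104),(479,99),(463,268),(263,271)],8)[:,:2];print(q.round(1),q.mean(0),[np.linalg.norm(q[i]-q[i+1]) for i in(0,1,2)])
y=q[1]+q[2]-q[0]-q[3];print(np.arctan2(-y[0],y[1]))
E
```

```text
[[449.  -88.8]
 [436.2 118.2]
 [603.7 129.3]] [526.36836082  20.24278016] [np.float64(207.42988982620093), np.float64(167.90401645093328)]
0.06199639859829238 0.06630357411474357
[[453.1 -80.9]
 [443.6 110.3]
 [596.  119.9]
 [605.4 -75. ]] [524.53820465  18.57958282] [np.float64(191.46930457101666), np.float64(152.72368012892773), np.float64(195.1002502761045)]
0.04870008055064786
```

Call:
servo_tool --pt "-0.1 -0.1 1 0 0 0" --pt "-0.15 -0.15 3 0 0 0" --pt "-0.15 -0.15 5 0 0 0" --pt "-0.15 -0.15 7 0 0 0" --pt "-0.15 -0.15 8.5 0 0 0" --pt "-0.15 -0.15 10 0 0 0" --pt "-0.15 -0.15 11.2 0 0 0" --pt "-0.15 -0.15 12 0 0 0" --pt "-0.15 -0.15 12.2 0 0 0" --pt "-0.15 -0.15 12.2 0 0 0"

```text
clock: 8.73
eef_pos: [566.5, -28.5, 28.1]
eef_rot: [-3.141, -0.0, -3.112]
wrist_force: [-0.4, 0.5, -0.9]
finger_gap: 47.8
```

Call:
servo_tool --pt "0 0 0 0 0 0" --pt "0 0 0 0 0 0" --pt "0 0 0 0 0 0" --pt "0 0 0 0 0 0" --pt "0 0 -0.5 0 0 0" --pt "0 0 -3 0 0 0" --pt "0 0 -6 0 0 0" --pt "0 0 -9 0 0 0" --pt "0 0 -12 0 0 0" --pt "0 0 -14 0 0 0" --gripper 6.2

```text
clock: 9.57
eef_pos: [566.8, -27.7, 172.0]
eef_rot: [-3.141, 0.003, -3.111]
wrist_force: [-0.6, -0.3, -0.4]
finger_gap: 61.8
```

```bash
python3 go.py 636 -322 170 3.17
```

```text
t 9.6 row [-6.02, -29.63, 0.23, -0.0, 0.003, 0.002] dist 30.2 q6 -2.07 pos [566.8 -27.7 172. ] yaw -3.111 F [-0.6 -0.3 -0.4] gap 61.8
```

Call:
servo_tool --pt "-0.7 -3 0 0 0 0" --pt "-1.4 -6.5 0 0 0 0" --pt "-2.2 -10 0 0 0 0" --pt "-3 -14 0 0 0 0" --pt "-3.8 -18 0 0 0 0" --pt "-4.6 -22 0 0 0 0" --pt "-5.4 -26 0 0 0 0" --pt "-6 -29 0 0 0 0" --pt "-6 -29.6 0 0 0 0" --pt "-6 -29.6 0 0 0 0" --gripper 8.5

```text
clock: 10.4
eef_pos: [634.7, -323.6, 167.9]
eef_rot: [3.141, -0.001, -3.114]
wrist_force: [0.5, -0.1, 0.2]
finger_gap: 85.1
```

```bash
python3 caps.py w4; python3 go.py 636 -322 20 3.17
```

```text
2455 [318. 242.] [291 214  56  56] ctr [ 634.9 -322.4] enc [ 635.2 -322.4] 24.8
t 10.4 row [-0.11, -0.03, 14.82, 0.0, -0.0, 0.001] dist 14.8 q6 -2.07 pos [ 634.9 -321.8  168.2] yaw -3.112 F [-0.1  0.5 -0.8] gap 84.9
```

Call:
servo_tool --pt "0 0 2 0 0 0" --pt "0 0 5 0 0 0" --pt "0 0 8 0 0 0" --pt "0 0 11 0 0 0" --pt "0 0 13 0 0 0" --pt "0 0 14.3 0 0 0" --pt "0 0 14.8 0 0 0" --pt "0 0 14.8 0 0 0" --pt "0 0 14.8 0 0 0" --pt "0 0 14.8 0 0 0"

```text
clock: 11.28
eef_pos: [636.0, -321.9, 22.4]
eef_rot: [-3.14, 0.002, -3.111]
wrist_force: [0.2, -0.5, 0.8]
finger_gap: 85.1
```

Call:
servo_tool --pt "0 0 0 0 0 0" --pt "0 0 0 0 0 0" --pt "0 0 0 0 0 0" --pt "0 0 0 0 0 0" --pt "0 0 0 0 0 0" --pt "0 0 0 0 0 0" --pt "0 0 0 0 0 0" --pt "0 0 -1.5 0 0 0" --pt "0 0 -4.5 0 0 0" --pt "0 0 -8 0 0 0" --gripper 3.5

```text
clock: 12.12
eef_pos: [634.4, -321.3, 100.4]
eef_rot: [3.14, -0.003, -3.111]
wrist_force: [-0.1, 0.1, -0.1]
finger_gap: 47.7
```

```bash
python3 go.py 489.5 -28 160 3.185
```

```text
t 12.1 row [13.61, 29.76, -5.86, 0.002, -0.003, -0.013] dist 33.2 q6 -1.67 pos [ 634.4 -321.3  100.4] yaw -3.111 F [-0.1  0.1 -0.1] gap 47.7
```

Call:
servo_tool --pt "0.3 1 -2.5 0 0 0" --pt "1.5 3.5 -5 0 0 0" --pt "3 7 -6 0 0 0" --pt "4.7 10.5 -6 0 0 0" --pt "6.4 14 -6 0 0 0" --pt "8.1 17.6 -6 0 0 0" --pt "9.8 21.2 -6 0 0 0" --pt "11.5 25 -6 0 0 0" --pt "13 28.5 -6 0 0 -0.01" --pt "13.6 29.7 -6 0 0 -0.01"

```text
clock: 12.95
eef_pos: [488.6, -25.7, 161.7]
eef_rot: [3.141, 0.001, -3.099]
wrist_force: [-0.6, -0.3, -0.2]
finger_gap: 47.6
```

```bash
python3 go.py 489.5 -28 30 3.185
```

```text
t 12.9 row [-0.07, -0.24, 13.17, 0.0, 0.001, -0.001] dist 13.2 q6 -1.67 pos [488.6 -25.7 161.7] yaw -3.099 F [-0.6 -0.3 -0.2] gap 47.6
```

Call:
servo_tool --pt "-0.1 -0.1 2 0 0 0" --pt "-0.1 -0.1 4.5 0 0 0" --pt "-0.1 -0.1 7 0 0 0" --pt "-0.1 -0.1 9 0 0 0" --pt "-0.1 -0.1 10.8 0 0 0" --pt "-0.1 -0.1 12 0 0 0" --pt "-0.1 -0.1 12.8 0 0 0" --pt "-0.1 -0.1 13.1 0 0 0" --pt "-0.1 -0.1 13.1 0 0 0" --pt "-0.1 -0.1 13.1 0 0 0"

```text
clock: 13.78
eef_pos: [491.8, -30.1, 30.3]
eef_rot: [-3.141, 0.001, -3.101]
wrist_force: [0.1, 1.1, -1.0]
finger_gap: 48.0
```

Call:
servo_tool --pt "0 0 0 0 0 0" --pt "0 0 0 0 0 0" --pt "0 0 0 0 0 0" --pt "0 0 0 0 0 0" --pt "0 0 -0.5 0 0 0" --pt "0 0 -3 0 0 0" --pt "0 0 -6 0 0 0" --pt "0 0 -9 0 0 0" --pt "0 0 -13 0 0 0" --pt "0 0 -16 0 0 0" --gripper 6.2

```text
clock: 14.62
eef_pos: [491.4, -29.9, 192.8]
eef_rot: [-3.141, 0.002, -3.101]
wrist_force: [0.1, -0.1, 1.3]
finger_gap: 62.1
```

```bash
python3 go.py 590 200 230 3.18
```

```text
t 14.6 row [-10.79, 22.58, -3.71, -0.0, 0.002, 0.002] dist 25.3 q6 -1.28 pos [491.4 -29.9 192.8] yaw -3.101 F [ 0.1 -0.1  1.3] gap 62.1
```

Call:
servo_tool --pt "-1 2 -1 0 0 0" --pt "-2 5 -2 0 0 0" --pt "-3.5 8 -3 0 0 0" --pt "-5 11 -4 0 0 0" --pt "-6.5 14 -4.5 0 0 0" --pt "-8 17.5 -4.5 0 0 0" --pt "-9.5 21 -4.5 0 0 0" --pt "-11 24 -4.5 0 0 0" --pt "-11.5 26 -4.5 0 0 0" --pt "-11.5 26 -4.5 0 0 0" --gripper 8.5

```text
clock: 15.45
eef_pos: [595.7, 238.0, 233.9]
eef_rot: [3.141, -0.001, -3.098]
wrist_force: [-0.5, -0.4, -1.3]
finger_gap: 85.3
```

```bash
python3 caps.py w5
```

```text
2756 [ 30. 103.] [ 0 74 63 58] ctr [492.1 -32.1] enc [493.8 -31.6] 28.4
2272 [ 46. 183.] [ 17 159  60  50] ctr [565.5 -30.7] enc [565.5 -30.2] 28.2
1124 [280. 239.] [259 212  47  46] ctr [613.1 200.6] enc [608.2 202.4] 25.0
347 [386. 255.] [366 234  47  45] ctr [626.  313.3] enc [627.5 315.5] 25.8
1249 [ 38. 331.] [  0 322  71  25] ctr [730.9 -66. ] enc [729.9 -69.4] 39.2
```

View pics/w5.png

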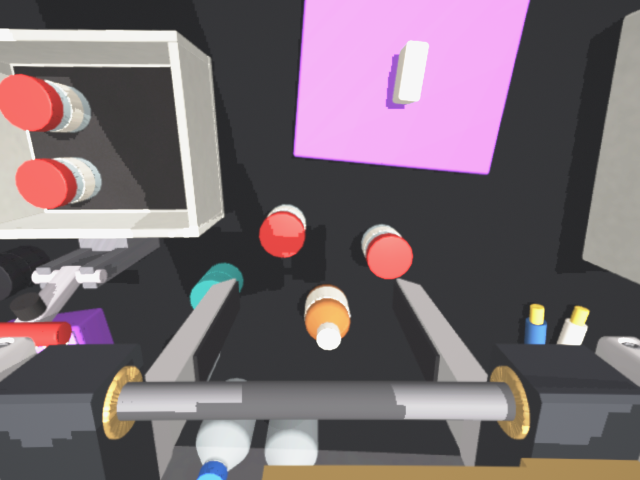

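Both jars stand upright in the chamber, seen at (30,103) and (46,183). The next reds are at (282,235) and (389,255). The turquoise at (218,288) and amber at (328,315) stay clear.

```bash
python3 go.py 608.5 202 21 3.185
```

```text
t 15.5 row [-1.17, -3.46, 21.3, -0.0, -0.001, -0.001] dist 21.6 q6 -1.29 pos [595.6 236.1 234. ] yaw -3.099 F [ 0.1 -0.7 -0.5] gap 85.0
```

Call:
servo_tool --pt "-0.6 -1.5 2 0 0 0" --pt "-1.2 -3 5 0 0 0" --pt "-1.2 -3.5 8 0 0 0" --pt "-1.2 -3.5 11.5 0 0 0" --pt "-1.2 -3.5 15 0 0 0" --pt "-1.2 -3.5 18 0 0 0" --pt "-1.2 -3.5 20 0 0 0" --pt "-1.2 -3.5 21 0 0 0" --pt "-1.2 -3.5 21.3 0 0 0" --pt "-1.2 -3.5 21.3 0 0 0"

```text
clock: 16.33
eef_pos: [609.4, 199.5, 22.0]
eef_rot: [3.142, 0.0, -3.102]
wrist_force: [-0.5, -0.6, -0.2]
finger_gap: 84.9
```

Call:
servo_tool --pt "0 0 0 0 0 0" --pt "0 0 0 0 0 0" --pt "0 0 0 0 0 0" --pt "0 0 0 0 0 0" --pt "0 0 0 0 0 0" --pt "0 0 0 0 0 0" --pt "0 0 0 0 0 0" --pt "0 0 -1.5 0 0 0" --pt "0 0 -4.5 0 0 0" --pt "0 0 -8 0 0 0" --gripper 3.5

```text
clock: 17.17
eef_pos: [608.0, 199.7, 100.4]
eef_rot: [-3.141, -0.004, -3.101]
wrist_force: [1.1, 0.0, -1.1]
finger_gap: 47.8
```

```bash
python3 go.py 561.5 68 160 3.185
```

```text
t 17.2 row [5.2, -12.98, -5.92, -0.001, -0.004, -0.003] dist 15.2 q6 -1.49 pos [608.  199.7 100.4] yaw -3.101 F [ 1.1  0.  -1.1] gap 47.8
```

Call:
servo_tool --pt "0 0 -3 0 0 0" --pt "0.5 -1.5 -5.5 0 0 0" --pt "1.5 -4 -6 0 0 0" --pt "2.5 -6.5 -6 0 0 0" --pt "3.7 -9.2 -6 0 0 0" --pt "4.7 -11.5 -6 0 0 0" --pt "5.2 -12.8 -6 0 0 0" --pt "5.2 -12.9 -6 0 0 0" --pt "5.2 -12.9 -6 0 0 0" --pt "5.2 -12.9 -6 0 0 0"

```text
clock: 18.0
eef_pos: [562.8, 69.8, 161.4]
eef_rot: [3.141, 0.0, -3.101]
wrist_force: [0.1, -0.4, -0.4]
finger_gap: 47.7
```

```bash
python3 go.py 561.3 69 30 3.185
```

```text
t 18.0 row [0.16, -0.08, 13.14, 0.0, 0.0, -0.003] dist 13.1 q6 -1.49 pos [562.8  69.8 161.4] yaw -3.101 F [ 0.1 -0.4 -0.4] gap 47.7
```

Call:
servo_tool --pt "0.1 -0.1 2 0 0 0" --pt "0.1 -0.1 4.5 0 0 0" --pt "0.1 -0.1 7 0 0 0" --pt "0.1 -0.1 9 0 0 0" --pt "0.1 -0.1 10.8 0 0 0" --pt "0.1 -0.1 12 0 0 0" --pt "0.1 -0.1 12.8 0 0 0" --pt "0.1 -0.1 13.1 0 0 0" --pt "0.1 -0.1 13.1 0 0 0" --pt "0.1 -0.1 13.1 0 0 0"

```text
clock: 18.83
eef_pos: [562.0, 68.2, 31.1]
eef_rot: [3.142, 0.001, -3.101]
wrist_force: [0.5, -0.5, 0.4]
finger_gap: 47.8
```

Call:
servo_tool --pt "0 0 0 0 0 0" --pt "0 0 0 0 0 0" --pt "0 0 0 0 0 0" --pt "0 0 0 0 0 0" --pt "0 0 -0.5 0 0 0" --pt "0 0 -3 0 0 0" --pt "0 0 -6 0 0 0" --pt "0 0 -9 0 0 0" --pt "0 0 -13 0 0 0" --pt "0 0 -15 0 0 0" --gripper 6.2

```text
clock: 19.67
eef_pos: [562.3, 68.0, 185.4]
eef_rot: [3.142, 0.005, -3.101]
wrist_force: [1.3, 0.5, 1.2]
finger_gap: 62.2
```

```bash
python3 go.py 628 315 180 3.185
```

```text
t 19.7 row [-7.55, 24.42, 0.58, 0.0, 0.005, -0.003] dist 25.6 q6 -1.15 pos [562.3  68.  185.4] yaw -3.101 F [1.3 0.5 1.2] gap 62.2
```

Call:
servo_tool --pt "-0.8 2 0 0 0 0" --pt "-1.8 5 0 0 0 0" --pt "-2.7 8.5 0 0 0 0" --pt "-3.7 12 0 0 0 0" --pt "-4.8 15.5 0 0 0 0" --pt "-6 19 0 0 0 0" --pt "-7 22 0 0 0 0" --pt "-7.5 24.3 0 0 0 0" --pt "-7.5 24.4 0 0 0 0" --pt "-7.5 24.4 0 0 0 0" --gripper 8.5

```text
clock: 20.5
eef_pos: [626.2, 315.8, 180.1]
eef_rot: [-3.141, -0.001, -3.1]
wrist_force: [-0.3, -0.1, 0.8]
finger_gap: 85.1
```

```bash
python3 caps.py w6; python3 go.py 628 315 21 3.185
```

```text
2424 [ 20. 151.] [  0 118  48  63] ctr [562.3  71.5] enc [564.   68.7] 27.1
1357 [319. 246.] [291 212  55  54] ctr [633.3 317.5] enc [627.3 316.8] 24.7
t 20.6 row [-0.17, 0.03, 15.94, -0.0, -0.0, -0.003] dist 15.9 q6 -1.15 pos [626.4 314.7 180.4] yaw -3.101 F [-1.  -0.9  0.5] gap 84.8
```

Call:
servo_tool --pt "-0.1 0.1 2 0 0 0" --pt "-0.1 0.2 5 0 0 0" --pt "-0.1 0.2 8 0 0 0" --pt "-0.1 0.2 11 0 0 0" --pt "-0.1 0.2 13.5 0 0 0" --pt "-0.1 0.2 15.2 0 0 0" --pt "-0.1 0.2 15.9 0 0 0" --pt "-0.1 0.2 15.9 0 0 0" --pt "-0.1 0.2 15.9 0 0 0" --pt "-0.1 0.2 15.9 0 0 0"

```text
clock: 21.38
eef_pos: [628.4, 316.8, 23.5]
eef_rot: [3.141, 0.002, -3.102]
wrist_force: [0.7, 0.6, 0.8]
finger_gap: 85.0
```

Call:
servo_tool --pt "0 0 0 0 0 0" --pt "0 0 0 0 0 0" --pt "0 0 0 0 0 0" --pt "0 0 0 0 0 0" --pt "0 0 0 0 0 0" --pt "0 0 0 0 0 0" --pt "0 0 0 0 0 0" --pt "0 0 -1.5 0 0 0" --pt "0 0 -4.5 0 0 0" --pt "0 0 -8 0 0 0" --gripper 3.5

```text
clock: 22.22
eef_pos: [626.6, 316.4, 101.4]
eef_rot: [-3.14, -0.003, -3.101]
wrist_force: [0.4, -0.2, -0.7]
finger_gap: 48.1
```

```bash
python3 go.py 485.5 65.5 160 3.185
```

```text
t 22.2 row [15.13, -24.51, -5.78, -0.001, -0.003, -0.003] dist 29.4 q6 -1.48 pos [626.6 316.4 101.4] yaw -3.101 F [ 0.4 -0.2 -0.7] gap 48.1
```

Call:
servo_tool --pt "0.3 -0.5 -2.5 0 0 0" --pt "1.5 -2.5 -5 0 0 0" --pt "3.3 -5.3 -6 0 0 0" --pt "5.2 -8.4 -6 0 0 0" --pt "7.1 -11.5 -6 0 0 0" --pt "9 -14.6 -6 0 0 0" --pt "11 -17.7 -6 0 0 0" --pt "12.9 -20.8 -6 0 0 0" --pt "14.6 -23.6 -6 0 0 0" --pt "15.1 -24.5 -6 0 0 0"

```text
clock: 23.05
eef_pos: [484.8, 63.3, 162.6]
eef_rot: [-3.141, 0.001, -3.103]
wrist_force: [-0.7, 0.0, -1.4]
finger_gap: 47.9
```

```bash
sleep 0; python3 -c "
from h import *
wsnap('w7')"; python3 go.py 485.5 66 31 3.185
```

```text
t 23.1 row [-0.02, 0.27, 13.17, -0.0, 0.001, -0.006] dist 13.2 q6 -1.48 pos [485.3  63.3 162.7] yaw -3.104 F [ 0.9 -0.6 -1.2] gap 47.5
```

View pics/w7.png

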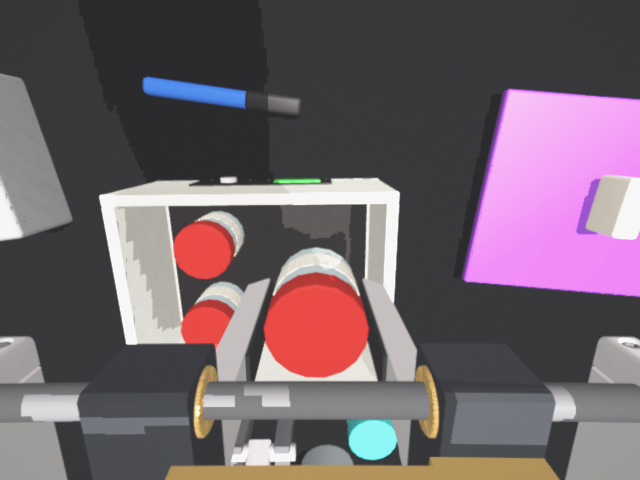

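The held jar hangs over the empty slot at (318,310), with the two others upright at (206,250) and (210,325). Lowering.

Call:
servo_tool --pt "0 0.2 2 0 0 0" --pt "0 0.3 4.5 0 0 0" --pt "0 0.3 7 0 0 0" --pt "0 0.3 9 0 0 0" --pt "0 0.3 10.8 0 0 0" --pt "0 0.3 12 0 0 0" --pt "0 0.3 12.8 0 0 0" --pt "0 0.3 13.1 0 0 0" --pt "0 0.3 13.1 0 0 0" --pt "0 0.3 13.1 0 0 0"

```text
clock: 23.93
eef_pos: [486.9, 69.2, 31.2]
eef_rot: [3.142, 0.001, -3.101]
wrist_force: [0.3, -0.2, -1.1]
finger_gap: 47.9
```

Call:
servo_tool --pt "0 0 0 0 0 0" --pt "0 0 0 0 0 0" --pt "0 0 0 0 0 0" --pt "0 0 0 0 0 0" --pt "0 0 -0.5 0 0 0" --pt "0 0 -3 0 0 0" --pt "0 0 -6 0 0 0" --pt "0 0 -10 0 0 0" --pt "0 0 -14 0 0 0" --pt "0 0 -18 0 0 0" --gripper 6.2

```text
clock: 24.77
eef_pos: [485.8, 68.9, 212.9]
eef_rot: [3.142, 0.0, -3.101]
wrist_force: [0.3, -0.7, -0.7]
finger_gap: 62.0
```

```bash
python3 -c "
from h import *
wsnap('w8');snap('scene','s8');snap('side','d8')";python3 go.py 448 320 200 3.14
```

```text
t 24.9 row [2.93, 25.24, 1.34, 0.0, 0.006, 0.042] dist 25.4 q6 -0.95 pos [487.4  69.  213.5] yaw -3.101 F [-0.5  0.1 -1.2] gap 61.9
```

View pics/w8.png

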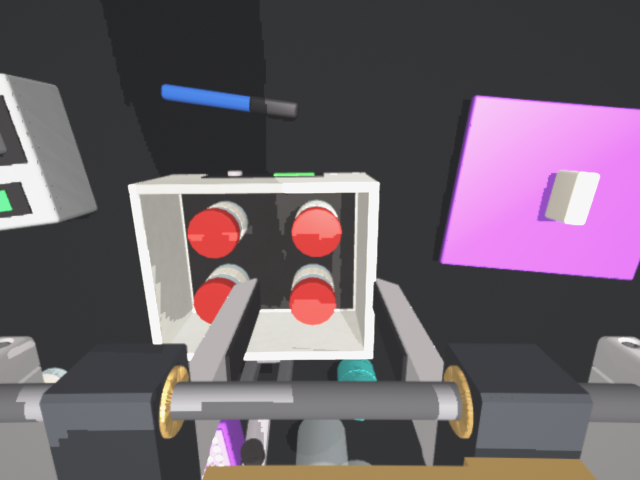

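View pics/s8.png

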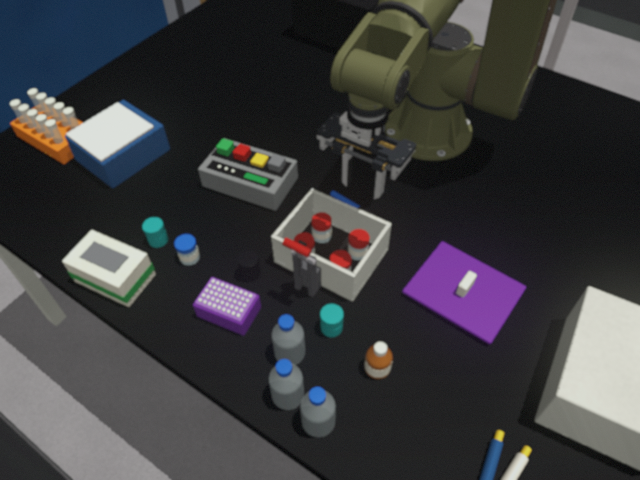

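All four red-capped jars stand upright in the chamber: (216,230), (318,230), (218,300) and (313,300) in the wrist view. The clamp leans away and nothing else has moved. Now the lid.

Call:
servo_tool --pt "0.3 2 0 0 0 0" --pt "0.7 5 0 0 0 0" --pt "1 8.5 0.3 0 0 0" --pt "1.4 12 0.6 0 0 0.01" --pt "1.8 15.5 1 0 0 0.02" --pt "2.3 19 1.3 0 0 0.03" --pt "2.8 22.5 1.3 0 0 0.04" --pt "2.9 25 1.3 0 0 0.04" --pt "2.9 25.2 1.3 0 0 0.04" --pt "2.9 25.2 1.3 0 0 0.04" --gripper 6

```text
clock: 25.75
eef_pos: [446.5, 320.3, 195.9]
eef_rot: [-3.14, -0.002, -3.139]
wrist_force: [0.2, -0.7, -0.1]
finger_gap: 60.0
```

```bash
cat > lid.py <<'E'
import sys; from h import *
c=wsnap(sys.argv[1]); z0=float(sys.argv[2]) if len(sys.argv)>2 else 20
bl=max(blobs(c['pixels'],(130,90,60),(160,255,255)),key=lambda b:b[0])
k=max(cv2.findContours(bl[3].astype(np.uint8),cv2.RETR_EXTERNAL,cv2.CHAIN_APPROX_NONE)[0],key=len)[:,0]
p=onz(c,k,z0)[:,:2].astype(np.float32); print(bl[2],'lid',cv2.minAreaRect(p))
for w in blobs(c['pixels'],(0,0,140),(180,60,255),amin=150):
    X=onz(c,[w[1]],z0+34)[0]
    k=max(cv2.findContours(w[3].astype(np.uint8),cv2.RETR_EXTERNAL,cv2.CHAIN_APPROX_NONE)[0],key=len)[:,0]
    if abs(w[1][0]-320)<150: print(w[0],w[1].round(),w[2],X.round(1),cv2.minAreaRect(onz(c,k,z0+34)[:,:2].astype(np.float32)))
E
python3 lid.py w9
```

```text
[211 130 223 177] lid ((447.25457763671875, 321.3694152832031), (216.71163940429688, 176.9490509033203), 87.04450988769531)
4988 [386. 172.] [336 142  96  66] [390.5 382.3  54. ] ((393.08001708984375, 377.4367980957031), (83.80558776855469, 55.37523651123047), 87.46429443359375)
1232 [318. 229.] [307 201  25  58] [443.6 321.5  54. ] ((444.48419189453125, 321.5703125), (21.46117401123047, 55.08121871948242), 86.42786407470703)
2818 [223. 336.] [193 279  66 103] [556.7 223.2  54. ] ((551.163330078125, 222.5701446533203), (41.164669036865234, 133.3197479248047), 72.14542388916016)
2805 [409. 336.] [374 279  66 103] [556.4 415.2  54. ] ((550.7308959960938, 415.7872009277344), (132.65176391601562, 41.51062774658203), 17.7847957611084)
3152 [415. 410.] [359 387  97  79] [647.2 428.3  54. ] ((649.4856567382812, 434.8763427734375), (132.26844787597656, 76.43008422851562), 37.44377136230469)
700 [266. 428.] [239 418  47  35] [671.5 263.3  54. ] ((676.628173828125, 263.091796875), (51.95262145996094, 44.37587356567383), 74.08787536621094)
659 [208. 438.] [199 420  24  46] [684.9 198.7  54. ] ((689.4453125, 194.2963104248047), (24.008371353149414, 66.58209228515625), 73.07600402832031)
```

View pics/w9.png

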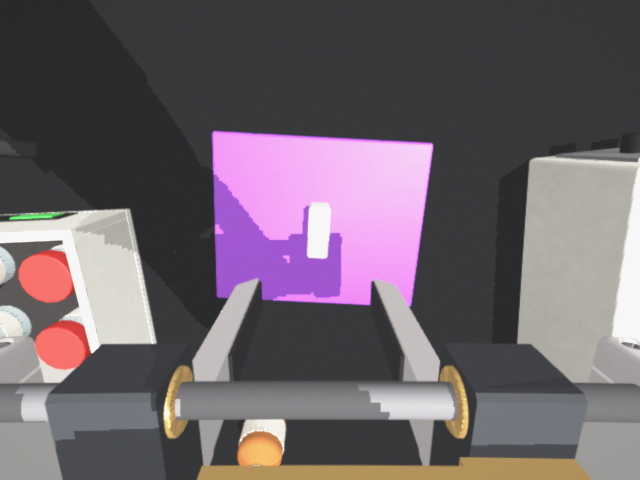

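```bash
python3 - <<'E'
from h import *
c=load('w9')
for z in(0,60,110): print(z,onz(c,[(527,165),(518,345),(630,165)],z).round(0).tolist())
a=load('s8');b=load('d8')
for z in(90,110,130): print(onz(a,[(591,291)],z).round(0).tolist(),onz(b,[(205,105),(293,96)],z).round(0).tolist())
E
python3 go.py 447 321.4 26 3.09
```

```text
0 [[388.0, 538.0, 0.0], [600.0, 562.0, 0.0], [389.0, 642.0, 0.0]]
60 [[384.0, 503.0, 60.0], [562.0, 524.0, 60.0], [385.0, 590.0, 60.0]]
110 [[381.0, 474.0, 110.0], [531.0, 491.0, 110.0], [382.0, 547.0, 110.0]]
[[356.0, 552.0, 90.0]] [[376.0, 631.0, 90.0], [655.0, 637.0, 90.0]]
[[373.0, 550.0, 110.0]] [[378.0, 596.0, 110.0], [650.0, 602.0, 110.0]]
[[390.0, 547.0, 130.0]] [[379.0, 561.0, 130.0], [644.0, 567.0, 130.0]]
t 25.8 row [-0.05, 0.23, 17.02, -0.001, -0.002, 0.053] dist 17.0 q6 -0.9 pos [446.8 319.3 196.2] yaw -3.141 F [ 0.3 -0.9 -0. ] gap 59.9
```

Call:
servo_tool --pt "0 0.1 2 0 0 0.02" --pt "0 0.2 5 0 0 0.05" --pt "0 0.2 8 0 0 0.05" --pt "0 0.2 11 0 0 0.05" --pt "0 0.2 13.5 0 0 0.05" --pt "0 0.2 15.5 0 0 0.05" --pt "0 0.2 16.5 0 0 0.05" --pt "0 0.2 17 0 0 0.05" --pt "0 0.2 17 0 0 0.05" --pt "0 0.2 17 0 0 0.05"

```text
clock: 26.63
eef_pos: [447.8, 321.5, 28.4]
eef_rot: [3.141, 0.001, 3.091]
wrist_force: [1.0, -0.2, -0.4]
finger_gap: 59.7
```

Call:
servo_tool --pt "0 0 0 0 0 0" --pt "0 0 0 0 0 0" --pt "0 0 0 0 0 0" --pt "0 0 0 0 0 0" --pt "0 0 0 0 0 0" --pt "0 0 0 0 0 0" --pt "0 0 0 0 0 0" --pt "0 0 0 0 0 0" --pt "0 0 0 0 0 0" --pt "0 0 0 0 0 0" --gripper 0.8 --grip_force 40

```text
clock: 27.47
eef_pos: [447.3, 321.7, 27.5]
eef_rot: [3.141, 0.0, 3.092]
wrist_force: [-0.7, 0.6, 1.8]
finger_gap: 19.3
```

```bash
python3 go.py 447 321.4 170 3.09
```

```text
t 27.5 row [0.02, -0.02, -14.25, 0.0, 0.0, 0.002] dist 14.2 q6 -0.9 pos [447.3 321.7  27.5] yaw 3.092 F [-0.7  0.6  1.8] gap 19.3
```

Call:
servo_tool --pt "0 0 -0.5 0 0 0" --pt "0 0 -1.5 0 0 0" --pt "0 0 -3 0 0 0" --pt "0 0 -5 0 0 0" --pt "0 0 -7 0 0 0" --pt "0 0 -9 0 0 0" --pt "0 0 -11 0 0 0" --pt "0 0 -12.5 0 0 0" --pt "0 0 -13 0 0 0" --pt "0 0 -13 0 0 0"

```text
clock: 28.3
eef_pos: [447.6, 321.7, 158.9]
eef_rot: [3.14, 0.002, 3.092]
wrist_force: [-0.1, 0.7, -4.0]
finger_gap: 19.9
```

```bash
python3 go.py 525.5 19.3 158 3.187; python3 lid.py w10 20
```

```text
t 28.3 row [-9.29, -29.82, 0.07, 0.001, 0.002, -0.095] dist 31.2 q6 -1.58 pos [447.6 321.7 158.9] yaw 3.092 F [-0.1  0.7 -4. ] gap 19.9
[104 129 425 253] lid ((482.99725341796875, 319.38031005859375), (365.9849548339844, 254.14190673828125), 87.07635498046875)
8395 [316. 315.] [257 251 119 130] [515.  317.4  54. ] ((519.108154296875, 317.3691711425781), (108.2990951538086, 128.36495971679688), 87.03002166748047)
544 [282. 446.] [274 420  20  46] [659.3 276.1  54. ] ((654.9237670898438, 277.91363525390625), (17.991241455078125, 55.72187423706055), 88.27131652832031)
180 [354. 436.] [351 420   7  45] [650. 349.  54.] ((658.0294189453125, 348.4786682128906), (5.931877613067627, 54.38328170776367), 88.81584167480469)
```

View pics/w10.png

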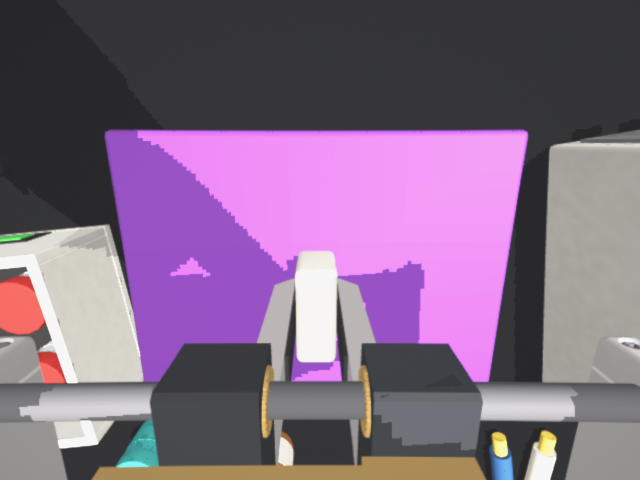

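```bash
python3 - <<'E'
from h import *
c=load('w10');p=onz(c,[(107,131),(526,131)],151.4)[:,:2];d=p[1]-p[0];u=d/np.linalg.norm(d);x=np.array([u[1],-u[0]])
print(p.round(1),np.linalg.norm(d),'yaw',np.arctan2(x[1],x[0]),'ctr',p.mean(0)+x*88)
E
```

```text
[[355.5 220.2]
 [366.3 430.9]] 210.95083850942396 yaw -0.051032923442800915 ctr [448.79980337 321.05869086]
```

Call:
servo_tool --pt "-1 -2 0 0 0 0" --pt "-2.5 -5 0 0 0 -0.01" --pt "-4 -8.5 0 0 0 -0.02" --pt "-5.5 -12 0 0 0 -0.03" --pt "-7 -16 0 0 0 -0.05" --pt "-8 -20 0 0 0 -0.06" --pt "-9 -24 0 0 0 -0.08" --pt "-9.3 -27.5 0 0 0 -0.095" --pt "-9.3 -29.5 0 0 0 -0.095" --pt "-9.3 -29.8 0 0 0 -0.095"

```text
clock: 29.18
eef_pos: [524.6, 16.1, 156.1]
eef_rot: [-3.141, -0.002, -3.1]
wrist_force: [0.2, 0.8, -3.0]
finger_gap: 19.6
```

```bash
python3 -c "
from h import *
wsnap('w11');a=snap('scene','s11')['pixels'];b=snap('side','d11')['pixels']
def cr(i,x,y,w,h): return cv2.resize(i[y:y+h,x:x+w],(400,300),interpolation=cv2.INTER_CUBIC)
cv2.imwrite('pics/crop11.png',np.hstack([cr(a,230,120,220,165),cr(b,195,120,220,165)])[:,:,::-1])";python3 go.py 525.5 19.3 125 3.187
```

```text
t 29.3 row [-0.06, -0.04, 3.17, 0.0, -0.001, -0.001] dist 3.2 q6 -1.58 pos [525.   19.7 156.7] yaw -3.097 F [ 1.1  0.6 -3. ] gap 19.8
```

View pics/w11.png

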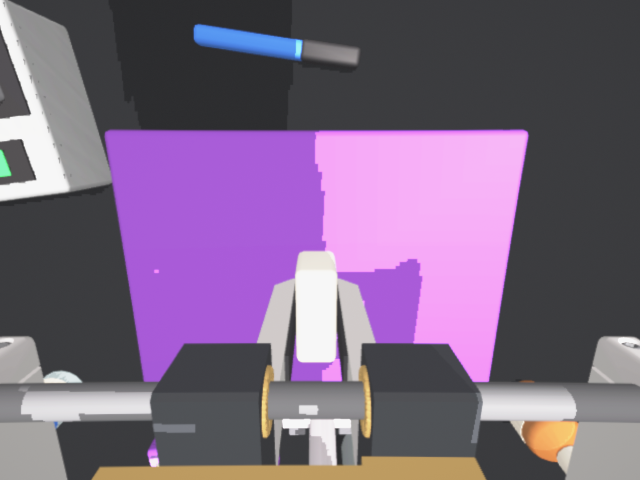

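View pics/crop11.png

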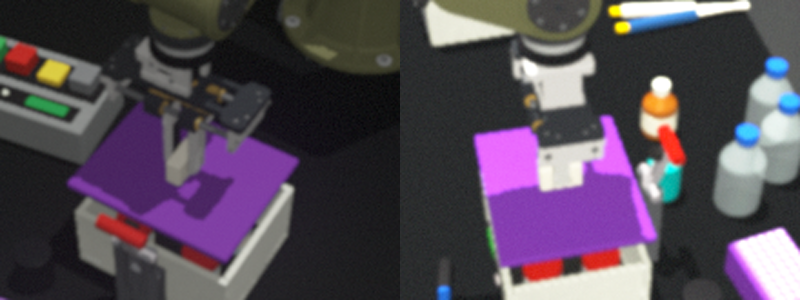

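The lid hangs level and centred over the chamber, parallel to the rim. Lowering.

Call:
servo_tool --pt "0 0 0.5 0 0 0" --pt "0 0 1.2 0 0 0" --pt "0 0 1.9 0 0 0" --pt "0 0 2.5 0 0 0" --pt "0 0 3 0 0 0" --pt "0 0 3.4 0 0 0" --pt "0 0 3.7 0 0 0" --pt "0 0 4 0 0 0" --pt "0 0 4.2 0 0 0" --pt "0 0 4.3 0 0 0"

```text
clock: 30.17
eef_pos: [525.3, 19.3, 114.3]
eef_rot: [3.142, 0.0, -3.096]
wrist_force: [-0.0, 0.2, -3.2]
finger_gap: 19.8
```

```bash
python3 go.py 525.5 19.3 112.5 3.187
```

```text
t 30.2 row [-0.02, 0.0, 0.18, 0.0, 0.0, -0.0] dist 0.2 q6 -1.58 pos [525.3  19.3 114.3] yaw -3.096 F [-0.   0.2 -3.2] gap 19.8
```

Call:
servo_tool --pt "0 0 0.1 0 0 0" --pt "0 0 0.2 0 0 0" --pt "0 0 0.2 0 0 0" --pt "0 0 0.2 0 0 0" --pt "0 0 0.2 0 0 0" --pt "0 0 0.2 0 0 0" --pt "0 0 0.2 0 0 0" --pt "0 0 0.2 0 0 0" --pt "0 0 0.2 0 0 0" --pt "0 0 0.2 0 0 0"

```text
clock: 31.0
eef_pos: [525.4, 19.3, 112.5]
eef_rot: [-3.142, 0.0, -3.096]
wrist_force: [0.0, -0.1, -1.5]
finger_gap: 19.8
```

Call:
servo_tool --pt "0 0 0 0 0 0" --pt "0 0 0 0 0 0" --pt "0 0 0 0 0 0" --pt "0 0 0 0 0 0" --pt "0 0 0 0 0 0" --pt "0 0 -1 0 0 0" --pt "0 0 -3 0 0 0" --pt "0 0 -6 0 0 0" --pt "0 0 -9 0 0 0" --pt "0 0 -11 0 0 0" --gripper 4.5

```text
clock: 31.83
eef_pos: [525.7, 19.3, 226.1]
eef_rot: [-3.141, 0.003, -3.096]
wrist_force: [-0.4, 0.3, 0.5]
finger_gap: 44.9
```

```bash
python3 lid.py w12 105; python3 -c "
from h import *
a=snap('scene','s12')['pixels'];b=snap('side','d12')['pixels']
def cr(i,x,y,w,h): return cv2.resize(i[y:y+h,x:x+w],(400,300),interpolation=cv2.INTER_CUBIC)
cv2.imwrite('pics/crop12.png',np.hstack([cr(a,260,180,140,105),cr(b,225,180,160,120)])[:,:,::-1])"
```

```text
[184 133 265 194] lid ((525.5942993164062, 18.4288330078125), (176.34483337402344, 216.2181854248047), 2.5608110427856445)
1410 [422. 153.] [400 137  46  35] [449.1  93.3 139. ] ((449.693115234375, 92.39208984375), (24.150592803955078, 32.44172286987305), 2.3584370613098145)
1691 [316. 244.] [303 211  27  67] [521.5  18.3 139. ] ((522.555419921875, 18.350353240966797), (54.580745697021484, 20.501771926879883), 2.529236078262329)
2534 [243. 333.] [221 279  51 102] [603.6 -40.1 139. ] ((601.5299682617188, -41.27745819091797), (29.725309371948242, 104.3027572631836), 78.74465942382812)
2506 [388. 333.] [360 279  52 102] [598.4  83.5 139. ] ((595.9811401367188, 84.49540710449219), (104.40125274658203, 29.885801315307617), 16.680423736572266)
1326 [317. 362.] [285 349  64  32] [629.9  23.9 139. ] ((632.2971801757812, 23.65201187133789), (31.41045379638672, 55.2447509765625), 2.539961814880371)
1581 [275. 397.] [209 389 115  21] [667.2 -12.4 139. ] ((670.0662231445312, -20.68115234375), (21.567811965942383, 103.87623596191406), 2.3573782444000244)
1183 [248. 434.] [228 418  46  47] [708.9 -37.2 139. ] ((717.773193359375, -34.22663116455078), (52.582916259765625, 41.6629524230957), 3.5273892879486084)
2450 [375. 443.] [339 420  66  46] [714.9  82.  139. ] ((714.6583862304688, 78.66338348388672), (52.14556884765625, 60.229915618896484), 2.8482353687286377)
```

View pics/w12.png

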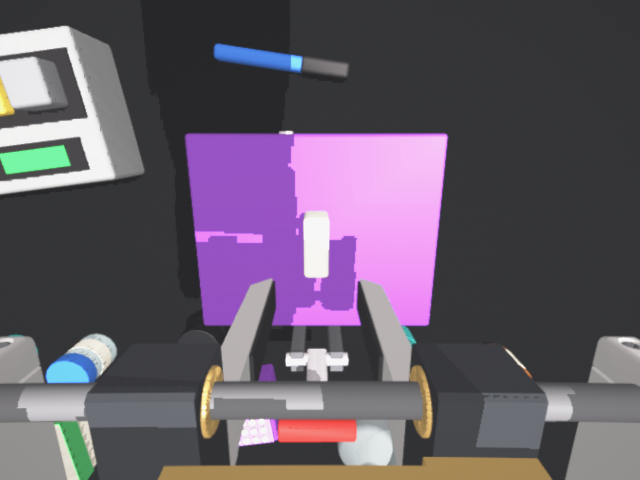

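View pics/crop12.png

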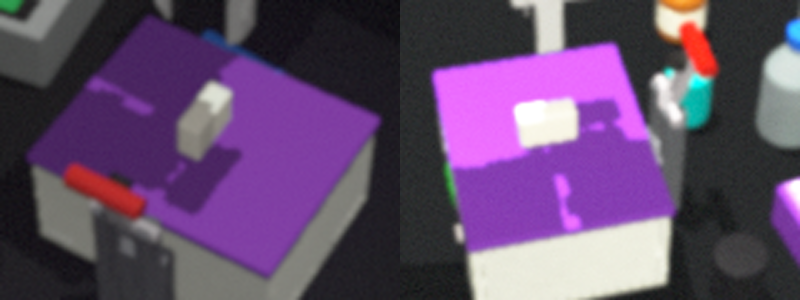

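Lid is home: it measures 176.3 × 216.2 mm at z = 105, centred at (525.6,18.4) and parallel to the chamber. Next I'll triangulate the clamp bar.

```bash
python3 - <<'E'
from h import *
O=[];D=[]
for n in('s12','d12','w12'):
    c=load(n)
    for a,ce,st,m in blobs(c['pixels'],*RED,amin=60):
        z=onz(c,[ce],180)[0]
        print(n,a,ce.round(),st,z.round(0))
        if abs(z[0]-650)<40 and abs(z[1]-20)<40:
            o,d=rays(c,[ce]);O.append(o);D.append(d[0]/np.linalg.norm(d[0]))
M=[np.eye(3)-np.outer(d,d) for d in D]
X=np.linalg.solve(sum(M),sum(m@o for m,o in zip(M,O)));print(X.round(1),[np.linalg.norm(m@(X-o)).round(1) for m,o in zip(M,O)])
E
python3 go.py 690 26 240 3.187
```

```text
s12 220 [241. 152.] [233 144  18  17] [ 505. -244.  180.]
s12 231 [296. 246.] [282 238  28  18] [657.  23. 180.]
d12 204 [344. 199.] [337 189  16  21] [663.  27. 180.]
d12 556 [259. 393.] [246 379  27  29] [ 431. -368.  180.]
w12 1307 [317. 430.] [278 420  78  23] [663.  25. 180.]
[660.1  24.6 183.3] [np.float64(1.2), np.float64(1.6), np.float64(0.6)]
t 32.0 row [-16.44, -0.07, -1.51, -0.0, 0.003, -0.0] dist 16.5 q6 -1.58 pos [525.8  19.3 224.4] yaw -3.096 F [ 0.3 -0.5  0.1] gap 45.0
```

Call:
servo_tool --pt "-0.5 0 -1 0 0 0" --pt "-2 0 -2 0 0 0" --pt "-4 0 -2 0 0 0" --pt "-6.5 0 -2 0 0 0" --pt "-9 0 -2 0 0 0" --pt "-11.5 0 -2 0 0 0" --pt "-14 0 -2 0 0 0" --pt "-16 0 -2 0 0 0" --pt "-16.5 0 -2 0 0 0" --pt "-16.5 0 -2 0 0 0" --gripper 0 --grip_force 20

```text
clock: 32.82
eef_pos: [690.3, 26.8, 240.4]
eef_rot: [3.141, -0.003, -3.096]
wrist_force: [-0.6, 0.0, -0.6]
finger_gap: 0.6
```

```bash
python3 go.py 690 26 173 3.187
```

```text
t 32.8 row [0.02, -0.08, 6.74, 0.0, -0.003, -0.0] dist 6.7 q6 -1.58 pos [690.3  26.8 240.4] yaw -3.096 F [-0.6  0.  -0.6] gap 0.6
```

Call:
servo_tool --pt "0 0 1 0 0 0" --pt "0 0 2.5 0 0 0" --pt "0 0 4.5 0 0 0" --pt "0 0 6 0 0 0" --pt "0 0 6.7 0 0 0" --pt "0 0 6.7 0 0 0" --pt "0.5 0 6.7 0 0 0" --pt "1 0 6.7 0 0 0" --pt "1.5 0 6.7 0 0 0" --pt "2 0 6.7 0 0 0"

```text
clock: 33.65
eef_pos: [670.1, 25.8, 176.9]
eef_rot: [-3.141, 0.003, -3.096]
wrist_force: [2.6, -0.2, 2.9]
finger_gap: 0.2
```

Call:
servo_tool --pt "0.5 0 0 0 0 0" --pt "1 0 0 0 0 0" --pt "1.6 0 0 0 0 0" --pt "2.2 0 0 0 0 0" --pt "2.8 0 0 0 0 0" --pt "3.4 0 0.1 0 0 0" --pt "4 0 0.2 0 0 0" --pt "4.6 0 0.3 0 0 0" --pt "5.1 0 0.4 0 0 0" --pt "5.6 0 0.5 0 0 0"

```text
clock: 34.48
eef_pos: [613.7, 23.3, 170.2]
eef_rot: [3.142, -0.0, -3.096]
wrist_force: [3.5, -0.6, -2.1]
finger_gap: 0.3
```

```bash
python3 go.py 612 25 220 3.187;  python3 -c "
from h import *
a=snap('scene','s13')['pixels'];b=snap('side','d13')['pixels']
def cr(i,x,y,w,h): return cv2.resize(i[y:y+h,x:x+w],(400,300),interpolation=cv2.INTER_CUBIC)
cv2.imwrite('pics/crop13.png',np.hstack([cr(a,250,160,160,120),cr(b,225,160,160,120)])[:,:,::-1])"
```

```text
t 34.5 row [0.16, 0.18, -4.98, 0.0, -0.0, -0.0] dist 5.0 q6 -1.58 pos [613.7  23.3 170.2] yaw -3.096 F [ 3.5 -0.6 -2.1] gap 0.3
```

View pics/crop13.png

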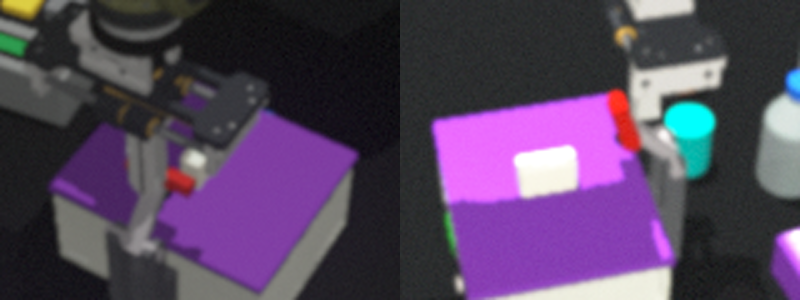

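The bar swings over with the fingers behind it, now at about 0.7 rad. Next: lift over it and press down from above.

Call:
servo_tool --pt "-0.3 0 0 0 0 0" --pt "-0.3 0 -1 0 0 0" --pt "-0.3 0 -2.5 0 0 0" --pt "0 0 -4 0 0 0" --pt "0.8 0.1 -4 0 0 0" --pt "1.6 0.1 -4 0 0 0" --pt "2.2 0.1 -4 0 0 0" --pt "2.2 0.1 -3.5 0 0 0" --pt "2.2 0.1 -2.5 0 0 0" --pt "2.2 0.1 -1.5 0 0 0"

```text
clock: 35.42
eef_pos: [592.4, 23.4, 184.5]
eef_rot: [3.142, 0.0, -3.096]
wrist_force: [-0.8, -1.0, -0.1]
finger_gap: 0.4
```

```bash
python3 go.py 577 23 133 3.187
```

```text
t 35.4 row [1.54, 0.03, 5.15, 0.0, 0.0, -0.0] dist 5.4 q6 -1.58 pos [592.4  23.4 184.5] yaw -3.096 F [-0.8 -1.  -0.1] gap 0.4
```

Call:
servo_tool --pt "0.1 0 0.6 0 0 0" --pt "0.3 0 1.2 0 0 0" --pt "0.6 0 1.8 0 0 0" --pt "0.9 0 2.4 0 0 0" --pt "1.1 0 3 0 0 0" --pt "1.3 0 3.6 0 0 0" --pt "1.4 0 4.1 0 0 0" --pt "1.5 0 4.6 0 0 0" --pt "1.5 0 5 0 0 0" --pt "1.5 0 5.2 0 0 0"

```text
clock: 36.25
eef_pos: [577.1, 22.7, 132.7]
eef_rot: [3.142, -0.001, -3.096]
wrist_force: [-0.5, -0.7, 1.1]
finger_gap: 0.3
```

Call:
servo_tool --pt "0 0 0.05 0 0 0" --pt "0 0 0.1 0 0 0" --pt "0 0 0.15 0 0 0" --pt "0 0 0.2 0 0 0" --pt "0 0 0.2 0 0 0" --pt "0 0 0.2 0 0 0" --pt "0 0 0.2 0 0 0" --pt "0 0 0.2 0 0 0" --pt "0 0 0.2 0 0 0" --pt "0 0 0.2 0 0 0"

```text
clock: 37.08
eef_pos: [577.4, 22.7, 132.1]
eef_rot: [-3.141, 0.001, -3.096]
wrist_force: [-1.8, -0.0, 4.9]
finger_gap: 0.3
```

Call:
servo_tool --pt "0 0 0.1 0 0 0" --pt "0 0 0.2 0 0 0" --pt "0 0 0.25 0 0 0" --pt "0 0 0.25 0 0 0" --pt "0 0 0.25 0 0 0" --pt "0 0 0.25 0 0 0" --pt "0 0 0.25 0 0 0" --pt "0 0 0.25 0 0 0" --pt "0 0 0.25 0 0 0" --pt "0 0 0.25 0 0 0"

```text
clock: 37.92
eef_pos: [577.6, 22.7, 131.5]
eef_rot: [-3.141, 0.002, -3.096]
wrist_force: [-10.5, 1.1, 24.2]
finger_gap: 0.3
```

Call:
servo_tool --pt "0 0 -0.5 0 0 0" --pt "0 0 -1.5 0 0 0" --pt "0 0 -3 0 0 0" --pt "0 0 -5 0 0 0" --pt "0 0 -7 0 0 0" --pt "0 0 -9 0 0 0" --pt "0 0 -10.5 0 0 0" --pt "0 0 -11 0 0 0" --pt "0 0 -11 0 0 0" --pt "0 0 -11 0 0 0"

```text
clock: 38.75
eef_pos: [577.0, 22.6, 238.3]
eef_rot: [3.142, -0.001, -3.096]
wrist_force: [-0.1, 0.2, -0.2]
finger_gap: 0.2
```

```bash
python3 go.py 440 -370 200 3.3217;  python3 - <<'E'
from h import *
c=wsnap('w14');a=snap('scene','s14');b=snap('side','d14')
for n,k in(('w',c),('s',a),('d',b)):
    for ar,ce,st,m in blobs(k['pixels'],*RED,amin=60): print(n,ar,ce.round(),onz(k,[ce],123)[0].round(0))
def cr(i,x,y,w,h): return cv2.resize(i['pixels'][y:y+h,x:x+w],(400,300),interpolation=cv2.INTER_CUBIC)
cv2.imwrite('pics/crop14.png',np.hstack([cr(a,250,160,160,120),cr(b,225,160,160,120)])[:,:,::-1])
E
```

```text
t 38.8 row [15.46, -38.61, 3.83, 0.0, -0.001, -0.135] dist 41.8 q6 -2.45 pos [577.   22.6 238.3] yaw -3.096 F [-0.1  0.2 -0.2] gap 0.2
w 1008 [312. 236.] [574.  19. 123.]
s 221 [242. 152.] [ 461. -290.  123.]
s 154 [319. 236.] [572.  19. 123.]
d 127 [305. 225.] [577.  21. 123.]
d 559 [259. 393.] [ 431. -342.  123.]
```

View pics/crop14.png

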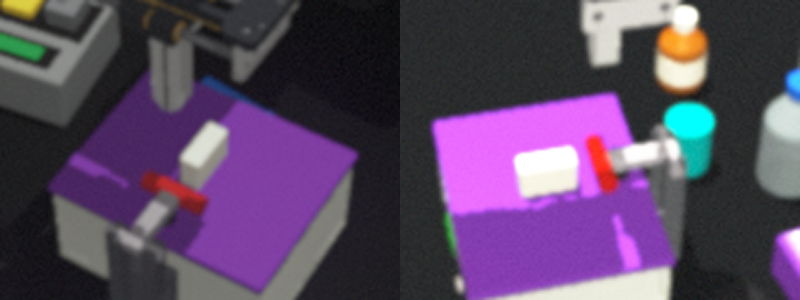

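View pics/w14.png

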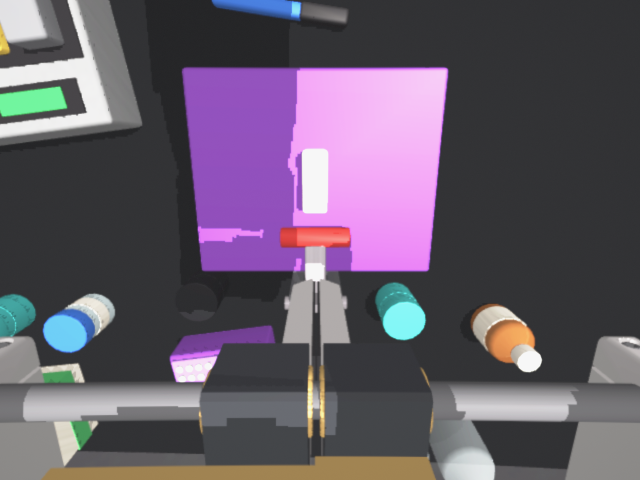

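Clamp bar is level at (574,20), 50 mm from the chamber's centre, across the seated lid. Now the green key.

Call:
servo_tool --pt "1.5 -3.5 0 0 0 0.1" --pt "3 -7.2 0 0 0 0.2" --pt "4.5 -11 0 0 0 0.3" --pt "6 -15 0 0 0 0.4" --pt "7.5 -18.5 0 0 0 0.5" --pt "9 -22 0 0 0 0.6" --pt "10.5 -26 0 0 0 0.7" --pt "12 -30 0 0 0 0.8" --pt "13.5 -33.5 1 0 0 0.9" --pt "15 -37 2 0 0 1"

```text
clock: 39.73
eef_pos: [442.9, -355.7, 218.4]
eef_rot: [3.142, 0.0, 2.182]
wrist_force: [1.0, -0.1, 0.5]
finger_gap: 0.6
```

```bash
python3 go.py 440 -369.5 130 1.75
```

```text
t 39.7 row [-0.96, -1.03, 8.84, 0.0, 0.0, 0.432] dist 9.0 q6 -0.88 pos [ 442.9 -355.7  218.4] yaw 2.182 F [ 1.  -0.1  0.5] gap 0.6
```

Call:
servo_tool --pt "-0.3 -0.3 1 0 0 0.1" --pt "-0.6 -0.6 2 0 0 0.2" --pt "-0.8 -0.9 3 0 0 0.3" --pt "-0.9 -1 4 0 0 0.4" --pt "-0.9 -1 5 0 0 0.43" --pt "-0.9 -1 6 0 0 0.43" --pt "-0.9 -1 7 0 0 0.43" --pt "-0.9 -1 8 0 0 0.43" --pt "-0.9 -1 8.5 0 0 0.43" --pt "-0.9 -1 8.5 0 0 0.43"

```text
clock: 40.57
eef_pos: [440.8, -366.5, 132.5]
eef_rot: [-3.14, -0.002, 1.758]
wrist_force: [1.1, 1.4, 0.1]
finger_gap: 0.5
```

```bash
python3 - <<'E'
from h import *
c=wsnap('w15')
for n,r in dict(y=((20,150,100),(33,255,255)),g=((50,120,70),(75,255,255)),r=RED).items():
  for a,ce,st,m in blobs(c['pixels'],*r,amin=200): print(n,a,ce.round(),st,onz(c,[ce],78 if n=='y' else 91)[0].round(1))
E
python3 go.py 440 -369.5 73 1.75
```

```text
y 620 [295. 130.] [284  90  44  56] [ 410.7 -283.1   78. ]
g 687 [408. 109.] [386  31  37 105] [ 474.6 -259.7   91. ]
g 2089 [310. 262.] [285 242  54  54] [ 435.2 -364.1   91. ]
r 3086 [312. 197.] [283 170  58  56] [ 428.3 -321.4   91. ]
t 40.6 row [-0.26, -0.15, 6.05, -0.001, -0.001, 0.007] dist 6.1 q6 -0.88 pos [ 441.1 -366.7  133.5] yaw 1.757 F [-0.9 -0.1  1.7] gap 0.5
```

View pics/w15.png

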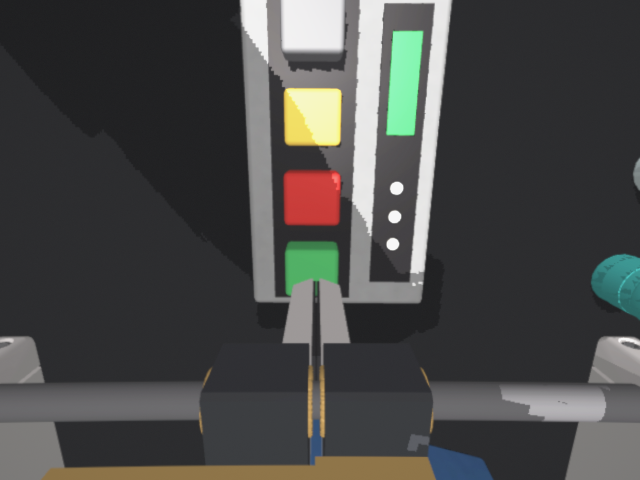

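Wrist view: green key at (312,269), red at (312,198), yellow latched lower at (313,117), grey up at the top. The fingers are over green, about 50 mm clear of red. Pressing.

Call:
servo_tool --pt "-0.3 -0.3 1 0 0 0" --pt "-0.3 -0.3 2 0 0 0" --pt "-0.3 -0.3 3 0 0 0" --pt "-0.3 -0.3 3.7 0 0 0" --pt "-0.3 -0.3 4.3 0 0 0" --pt "-0.3 -0.3 4.8 0 0 0" --pt "-0.3 -0.3 5.3 0 0 0" --pt "-0.3 -0.3 5.7 0 0 0" --pt "-0.3 -0.3 6.1 0 0 0" --pt "-0.3 -0.3 6.2 0 0 0"

```text
clock: 41.45
eef_pos: [439.2, -370.8, 73.8]
eef_rot: [3.141, 0.001, 1.757]
wrist_force: [-6.5, 7.0, 29.7]
finger_gap: 0.4
```

Call:
servo_tool --pt "0 0 0.1 0 0 0" --pt "0 0 0.2 0 0 0" --pt "0 0 0.2 0 0 0" --pt "0 0 0.2 0 0 0" --pt "0 0 -1 0 0 0" --pt "0 0 -3 0 0 0" --pt "0 0 -6 0 0 0" --pt "0 0 -9 0 0 0" --pt "0 0 -12 0 0 0" --pt "0 0 -12 0 0 0"

```text
clock: 42.28
eef_pos: [440.1, -371.6, 197.7]
eef_rot: [3.137, 0.007, 1.757]
wrist_force: [0.0, -0.3, 1.1]
finger_gap: 0.6
```

```bash
python3 - <<'E'
from h import *
c=wsnap('w16');a=snap('scene','s16');b=snap('side','d16')
def cr(i,x,y,w,h): return cv2.resize(i['pixels'][y:y+h,x:x+w],(400,300),interpolation=cv2.INTER_CUBIC)
cv2.imwrite('pics/crop16.png',np.vstack([np.hstack([cr(a,190,130,120,90),cr(b,200,310,160,120)]),np.hstack([cr(c,160,0,320,240),cr(b,225,160,160,120)])])[:,:,::-1])
E
python3 go.py 440 -369.5 73 1.75
```

```text
t 42.4 row [0.03, 0.16, 11.81, -0.0, -0.001, 0.007] dist 11.8 q6 -0.88 pos [ 438.6 -370.1  191.1] yaw 1.757 F [-0.3 -0.7 -0.9] gap 0.3
```

View pics/crop16.png

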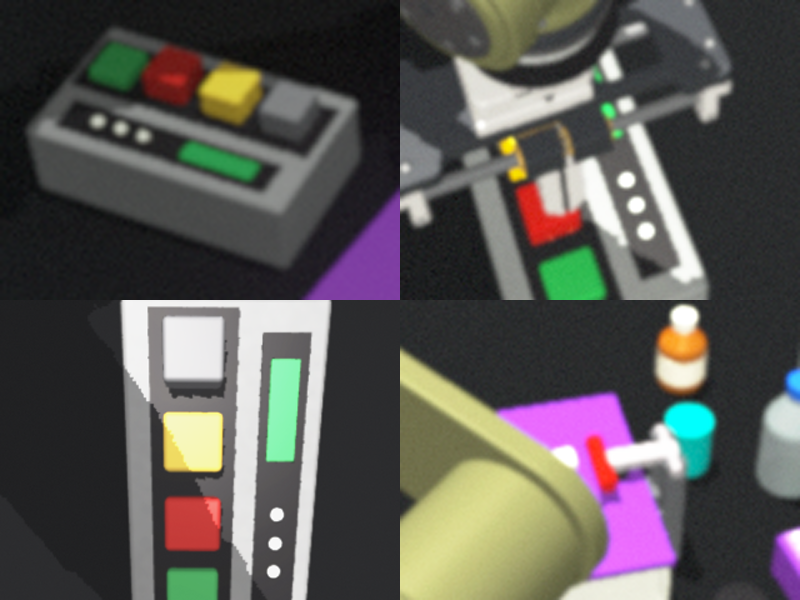

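View pics/s16.png

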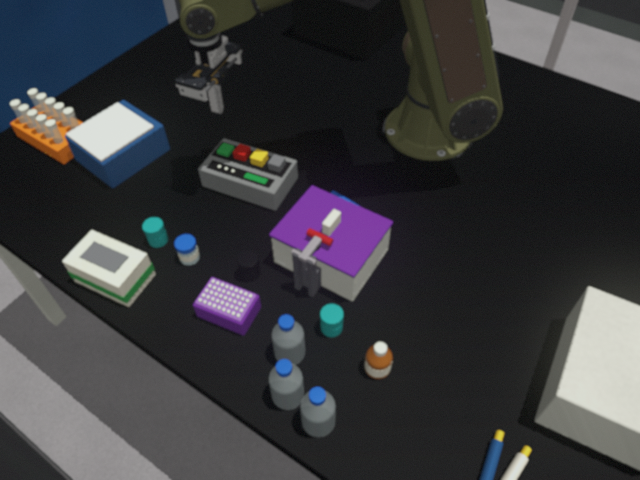

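Green is latched low, and yellow, red and grey are up. The lid and clamp are unchanged, and the arm is clear at z ≈ 190. Handing in.

```bash
python3 -c "
from cell import sign_off; print(sign_off())"
```

```text
the job is handed in; nothing more can be done
None
```

The mixer job is done in the order asked, and I handed it in at about 42 s. I did these steps:
1. Pressed yellow until it latched and grey popped up.
2. Stood all four red-capped jars upright in the chamber, two by two.
3. Set the lid home.
4. Swung the clamp down until its foot met the lid.
5. Pressed green until it latched and yellow popped up.

**Last checks:**
- **Keys:** green is low; yellow, red and grey are up. Red was never touched.
- **Lid:** it measures 176.3 × 216.2 mm at rim height, centred within about 1 mm of the chamber and parallel to it.
- **Clamp:** the bar lies level about 50 mm from the chamber's centre. The last push on it read 24 N and the push on green 30 N; both pushes were with the fingertips.
- **Bench:** the blue-capped jar, the look-alikes and the bottles look unmoved in the final scene picture. The marker is half hidden behind the chamber there; it was in place when last seen after the clamp went down.

No check failed. The first yellow press ended at only 3 N, so I pressed a little further before letting go. Some early key and chamber estimates differed between cameras by 3 to 5 mm, and I settled those with the wrist camera.

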